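Clip the bench scraper and the bench knife into their boards

ROBOT

A 6-joint arm with a two-finger parallel gripper is mounted at the origin on a cart in front of the work surface, level with it; the furniture and walls round the work are solid. World frame = base frame: x ahead of the robot, y to its left, z up, the work surface at z = 0. Lengths are in m, angles in rad, forces in N, time in s.
With the tool pointing down it reaches from about 0.25 to 0.8 m from the base axis. Payload 3.9 kg.
Tool frame: the origin (TCP) lies midway between the tips of the shut fingers; the grasp point (between the pads) lies 19 mm behind it; z points along the fingers, y is the line along which they close (so a half turn about z gives the same grasp; the last joint's range is limited). The gripper opens to 85 mm and grips with 20 to 120 N. Pads are 22 mm wide; open, the fingers measure 114 mm over their backs; the gripper's body (76 mm by 85 mm) begins 54 mm behind the grasp point. The pads swing forward as they close: fully open they stand 13 mm farther back than shut.
Start: joints at [-1.2, 0.26, -0.138, 1.173, 0, 1.571], TCP at [0.19, -0.489, 0.231] pointing down, gripper open.
Joint ranges: [-2.78, 2.78], [-0.83, 1.72], [-1.28, 1.37], [-1.9, 2.12], [-1.57, 1.48], [-3.14, 3.14]. Speed limits (rad/s): [2.57, 2.57, 3.14, 3.14, 3.14, 3.14].

INTERFACE

Orientations are given as a 3x3 rotation matrix whose columns are the frame's x, y, z axes.
In Python, from cell import bot gives the robot as it stands.
- The arm moves only by the tool arm_command, never from a script. Its argument "motion" is a list of rows, each a list of 6 numbers: the shift along the tool's x, y, z in cm, then the turn, a rotation vector about the tool's x, y, z in rad. A call has 1 to 5 rows; each row is the pose to reach, as a shift and turn from the pose commanded when the call began, along the tool's axes at that moment; what a row does not reach only later rows make up. A row lasts 1/12 s, in which the tool goes at most 41.7 mm and 7.16 degrees, less where a joint would pass 70% of its speed; a pose out of reach is approached as far as the arm can. A call with a gripper value outside its range is refused whole. "fingers" is the closure, from -1 (fully open) to 1 (shut), set as the call begins (left out, the last holds). The fingers move at their own pace and stop on an object; the grip force is fixed at half the most. Time passes only in rows, so rows that repeat a pose let the fingers close. It gives the time, the measured TCP pose, the force, the opening and the grip force at its end, in the units of the state.
- bot.observe(): the state, without advancing time (a new reading comes with each control period).
- bot.read_camera(name): name is "scene" or "top" or "wrist"; returns (picture, depth): 480x640x3 uint8, red, green, blue; 480x640 float32, m along the optical axis (not along the pixel's ray), 0 where there is no reading.
- bot.camera_model(name): a dict with "fx", "fy", "cx", "cy" (pixels), "origin" and "attitude" of the camera in the world; the wrist camera has in their place "tool_from_camera" (4x4, takes a point from camera to tool coordinates, whose origin is the TCP and whose axes are the flange's). Camera axes: x right, y up, looking along -z (the intrinsics and any distortion apply to the point x, -y, -z); pixel columns grow to the right and rows downward; lengths in m; the calibration is good to about 2 mm. A picture is of the moment at which its call begins: read the wrist's pose just before it. camera_model takes no time and is no camera call.
- bot.finish_job(): hands the job in; it is judged then, once.
The state is a dict: "clock": time; "qpos": joint angles; "joint_vel": joint speeds; "joint_efforts": joint torques, N m; "tool_pos": TCP position; "eef_rot": TCP orientation; "force": force on the tool from outside, world axes, zero at the start; "moment": the same for the moment, N m; "grip_width": finger opening in m; "gripper_force": force on a finger pad.
Only numpy, scipy, OpenCV 4.12 (cv2) and the standard library are available. Lean on these libraries where they do the work, as an engineer would, in place of code of your own. Each camera call takes 0.05 s, during which the arm holds its last target. There are 200 camera calls.

TASK

Put the bench scraper and the small bench knife away: slide each blade flat under the sprung clip of its own board (scraper in the wide one, knife in the narrow one), letting the blade's edge lift the clip rather than prying it with the gripper, until the edge is fully home against the stop. The cookie cutter that stands in the way on the wide board must first be stood upright on the bare table, off all the boards. Do not push or tip the sugar shaker, the spice jar or the measuring cup.

Things in the scene. Friction and masses are not known exactly. Their poses are not given: they have to be found in the camera images.
- bench_scraper: wide bench scraper lying flat on one of the two chopping boards: steel blade 124 mm wide and 2 mm thick with a wooden grip bar (24 mm in x, 128 mm in y, 18 mm high) along one side. Origin on its underside, in the middle; x from -51 (blade edge) to +51 mm (back of the grip); its -x axis points out of the blade edge. 0.1 to 0.18 kg.
- scraper_edge (a point): middle of the scraper's blade edge, on the underside
- scraper_grip (a point): centre of the scraper's wooden grip bar, 39 mm from the origin towards +x, 9 mm above its underside, 90 mm from the blade edge; pinch the bar across its 24 mm. The blade's top, 2 mm above the underside, runs out from under its front face for 78 mm
- bench_knife: small bench knife lying flat on the other chopping board; same make as the scraper and the same in side view, but 60 mm wide (grip bar 64 mm). Origin on its underside; x from -51 (blade edge) to +51 mm (back of the grip); -x points out of the blade edge. 0.06 to 0.12 kg.
- knife_edge (a point): middle of the knife's blade edge, on the underside
- knife_grip (a point): centre of the knife's wooden grip bar (24 mm in x, 64 mm in y, 18 mm high), 39 mm from the origin towards +x, 9 mm above the underside
- wide_board: fixed wooden board 175 x 152 x 4 mm with a 100 mm wide sprung clip. Origin on the table under it; spans x -95..+80 mm. Its +x is the direction in which the blade slides in (roughly away from the robot). Open landing at x < -4 mm; the edge goes in to the stop bar at x = +45 mm. The top of clip and pin blocks is 20 mm above the table.
- wide_stop (a point): foot of the wide board's stop bar (6 mm high): middle of its front face, on the board's top (4 mm above the table); axes as the board's. Guide rails 5 mm high run 45 mm back from it towards -x on either side, 134 mm apart inside, for the 124 mm blade.
- wide_clip: sprung steel flap of the wide board; origin on its hinge pin (board x +59, z 14 mm), axes as the board's when shut. Its lip presses on the board at board x +15 mm; in front it turns up at 22 degrees to a free edge at x -4 mm, 8 mm above the board. A level blade arriving 0 to 5 mm above the board lifts it when pushed. Smooth lip, 2.5 N; pushing in takes 3 to 10 N unless pressed down hard.
- narrow_board: fixed wooden board 175 x 88 x 4 mm with a 46 mm wide sprung clip. Origin on the table under it; spans x -95..+80 mm. Its +x is the direction in which the blade slides in (roughly away from the robot). Open landing at x < -4 mm; the edge goes in to the stop bar at x = +45 mm. The top of clip and pin blocks is 20 mm above the table.
- narrow_stop (a point): foot of the narrow board's stop bar (6 mm high): middle of its front face, on the board's top (4 mm above the table); axes as the board's. Guide rails 5 mm high run 45 mm back from it towards -x on either side, 70 mm apart inside, for the 60 mm blade.
- narrow_clip: sprung steel flap of the narrow board; origin on its hinge pin (board x +59, z 14 mm), axes as the board's when shut. Its lip presses on the board at board x +15 mm; in front it turns up at 22 degrees to a free edge at x -4 mm, 8 mm above the board. A level blade arriving 0 to 5 mm above the board lifts it when pushed. Smooth lip, 2.5 N; pushing in takes 3 to 10 N unless pressed down hard.
- cutter: plain round tin cookie cutter, an open ring 60 mm across and 34 mm high, 0.03 kg; it stands at the start on the wide board's landing, in front of the clip. Origin: centre of its underside. It can be gripped across its outside or by its thin wall.
- left_chopping_board: fixed plain wooden chopping board on the robot's left, 220 (x) x 200 (y) x 6 mm; origin: centre of its underside, on the table
- right_chopping_board: the same on the robot's right
- sugar_shaker: glass sugar shaker, 44 mm across, 90 mm high, standing; a bystander. Origin: centre of its underside.
- spice_jar: spice jar with a dark cap, 44 mm across, 105 mm high, standing; a bystander. Origin: centre of its underside.
- measuring_cup: aluminium measuring cup, 84 x 107 x 81 mm, standing; a bystander. Origin on its underside; the cup (84 mm across) is centred 12 mm from the origin towards its +y, its handle reaches to y = -54 mm.
Mind the look-alikes: they are no part of the job. There is more than one size of the cutter; the one meant has the size given above.

How it is judged:
On the way:
1. the cookie cutter is at table height, off the boards, before the scraper is clipped in (height (world z) of cutter below 0.0025 m and x of scraper_edge in the frame of wide_stop below -0.02 m), for 0.2 s.
At the end, for the whole second after the job is handed in: Scraper in wide and knife in narrow board: edge within 8 mm of the stop and 12 mm sideways of its middle, flat on the board (3 mm, 0.05 rad), in line with it within 0.12 rad, at rest. Cutter upright (0.06 rad) and at rest on the bare table, off the boards (x of scraper_edge in the frame of wide_stop between -0.008 and 0.003 m and y of scraper_edge in the frame of wide_stop between -0.012 and 0.012 m and z of scraper_edge in the frame of wide_stop between -0.003 and 0.003 m and z of scraper_grip in the frame of wide_stop between 0.006 and 0.012 m and angle between each of bench_scraper, bench_knife's own z axis and vertical below 0.05 rad and angle between the x axis of bench_scraper and the x axis of wide_board, either way round below 0.12 rad and linear speed of each of bench_scraper, bench_knife, cutter below 0.01 m/s and x of knife_edge in the frame of narrow_stop between -0.008 and 0.003 m and y of knife_edge in the frame of narrow_stop between -0.012 and 0.012 m and z of knife_edge in the frame of narrow_stop between -0.003 and 0.003 m and z of knife_grip in the frame of narrow_stop between 0.006 and 0.012 m and angle between the x axis of bench_knife and the x axis of narrow_board, either way round below 0.12 rad and height (world z) of cutter between -0.0025 and 0.0025 m and angle between cutter's own z axis and vertical below 0.06 rad); the robot touches nothing.
It fails at once if the sugar shaker is pushed more than 25 mm or tipped (distance of sugar_shaker from where it was at the start of the episode above 0.025 m or angle between sugar_shaker's own z axis and vertical above 0.25 rad).
It fails at once if the spice jar is pushed more than 25 mm or tipped (distance of spice_jar from where it was at the start of the episode above 0.025 m or angle between spice_jar's own z axis and vertical above 0.25 rad).
It fails at once if the measuring cup is pushed more than 25 mm or tipped (distance of measuring_cup from where it was at the start of the episode above 0.025 m or angle between measuring_cup's own z axis and vertical above 0.25 rad).
It fails at once if the gripper's fingers press on the wide clip with more than 3 N (contact force between the fingers and wide_clip above 3 N).
It fails at once if the gripper's fingers press on the narrow clip with more than 3 N (contact force between the fingers and narrow_clip above 3 N).
It also fails if it takes over 72 s, if anything falls off the work surface, if the arm or the gripper's body presses on something with over 40 N, if the wrist force passes 120 N, or if a joint passes its speed limit or range.

## Working session

There is one attempt and no reset: what is moved stays moved. The work goes in short steps, Python scripts to look and compute and a tool call to move; the robot and the scene stay as the last step left them, time stands still between calls to the robot, and variables do not carry over. Pictures are saved under pics/ and viewed, at most 10 in all, crops included, and the job is handed in when it is done.

Besides the shell and the picture viewer there is one more tool, called as name([rows], argument=value, ...), one row to a line, values as JSON. arm_command: Moves the arm, as the interface text tells. Its arguments: {"type":"object","properties":{"motion":{"type":"array","items":{"type":"array","items":{"type":"number"}}},"fingers":{"type":"number"}},"required":["motion"]}

```bash
ls; mkdir -p pics
python3 - <<'E'
from cell import bot
import cv2,numpy as np
s=bot.observe(); print(s['clock'],s['tool_pos'],s['eef_rot'],s['grip_width'])
for n in ['top','scene','wrist']:
    p,d=bot.read_camera(n); cv2.imwrite(f'pics/{n}0.png',p[:,:,::-1]); np.save(f'pics/{n}0.npy',d); print(n,bot.camera_model(n))
E
```

```text
pics
0.0 [ 0.18998978 -0.48871314  0.23046389] [[ 9.32048008e-01  3.62334166e-01 -6.79837875e-04]
 [ 3.62334804e-01 -9.32046337e-01  1.76525763e-03]
 [ 5.97275331e-06 -1.89163379e-03 -9.99998211e-01]] 0.08560968816193229
top {'fx': 491.09496604759255, 'fy': 491.09496604759255, 'cx': 319.79430962926796, 'cy': 239.85694978305136, 'origin': array([ 0.285858  , -0.00851948,  1.20455439]), 'attitude': array([[ 6.54866696e-02,  9.74895358e-01, -2.12815737e-01],
       [-9.97853293e-01,  6.40974463e-02, -1.34284525e-02],
       [ 5.49609240e-04,  2.13238268e-01,  9.77000071e-01]])}
scene {'fx': 571.5579384487793, 'fy': 571.5579384487793, 'cx': 318.2069969756228, 'cy': 241.66449592147842, 'origin': array([-0.32054502,  0.56521724,  0.67407894]), 'attitude': array([[-0.57448678,  0.41853333, -0.70341651],
       [-0.81834183, -0.31131063,  0.48311731],
       [-0.01678034,  0.85317967,  0.52134718]])}
wrist {'fx': 389.1610614353014, 'fy': 389.1610614353014, 'cx': 319.4154383492046, 'cy': 240.62329773184237, 'tool_from_camera': array([[ 3.44817186e-04,  9.56036962e-01,  2.93245985e-01,
         7.42615561e-02],
       [ 9.99999938e-01, -3.08926317e-04, -1.68705418e-04,
         6.39781362e-04],
       [-7.06972128e-05,  2.93246025e-01, -9.56037010e-01,
        -1.42090217e-01],
       [ 0.00000000e+00,  0.00000000e+00,  0.00000000e+00,
         1.00000000e+00]])}
```

View pics/top0.png

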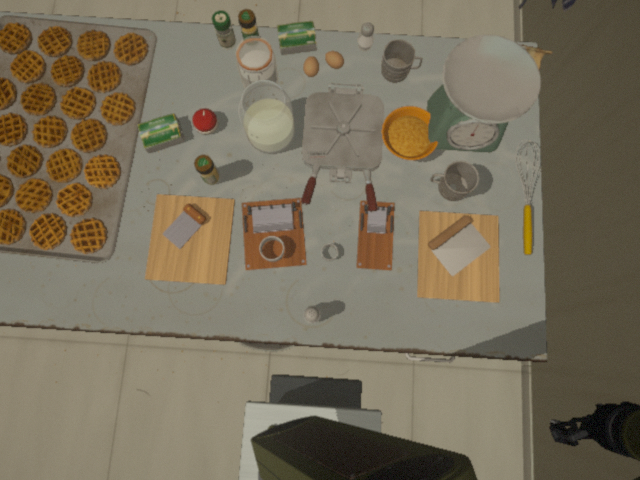

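View pics/scene0.png

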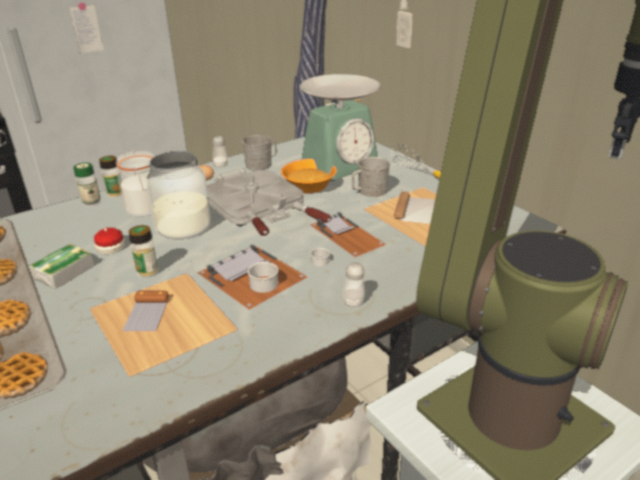

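The top view shows the following:
- The wide board is at about (275,235), with the cutter on it at (271,249).
- The narrow board is at (376,235).
- The knife is on the left chopping board (185,225) and the scraper is on the right one (460,245).
- The bystanders are the shaker (311,315), jar (206,168) and cup (460,180).
- A small look-alike ring is at (333,251).

I'll rectify the view to the table plane next.

```bash
cat > h.py <<'E'
from cell import bot
import cv2,numpy as np
def cam(n,s=None):
    m=bot.camera_model(n)
    K=np.array([[m['fx'],0,m['cx']],[0,m['fy'],m['cy']],[0,0,1]])
    if n=='wrist':
        s=s or bot.observe(); T=m['tool_from_camera']; R=np.array(s['eef_rot'])
        return K,R@T[:3,:3],np.array(s['tool_pos'])+R@T[:3,3]
    return K,m['attitude'],np.array(m['origin'])
F=np.diag([1,-1,-1.])
def proj(c,P):
    K,R,o=c; q=(np.atleast_2d(P)-o)@R@F@K.T; return q[:,:2]/q[:,2:]
def ray(c,uv,z):
    K,R,o=c; d=np.c_[np.atleast_2d(uv),np.ones(len(np.atleast_2d(uv)))]@np.linalg.inv(K).T@F@R.T
    return o+d*((z-o[2])/d[:,2])[:,None]
def dpt(c,uv,depth):
    K,R,o=c; uv=np.atleast_2d(uv); d=np.c_[uv,np.ones(len(uv))]@np.linalg.inv(K).T@F@R.T
    return o+d*np.array([depth[int(round(v)),int(round(u))] for u,v in uv])[:,None]
def ortho(c,im,x0,x1,y0,y1,s,z=0.0):
    # s px per m ; row = (x1-x)*s, col=(y1-y)*s
    W,H=int((y1-y0)*s),int((x1-x0)*s)
    w=np.array([[x1,y1,z],[x1,y0,z],[x0,y0,z],[x0,y1,z]])
    M=cv2.getPerspectiveTransform(np.float32([[0,0],[W,0],[W,H],[0,H]]),proj(c,w).astype(np.float32))
    return cv2.warpPerspective(im,M,(W,H),flags=cv2.INTER_CUBIC|cv2.WARP_INVERSE_MAP)
E
python3 - <<'E'
from h import *
c=cam('top'); im=cv2.imread('pics/top0.png'); d=np.load('pics/top0.npy')
o=ortho(c,im,.1,.6,-.4,.4,1000,0.006)
cv2.imwrite('pics/o0.png',o)
for n,uv in dict(tableL=(130,290),table=(340,200),lb=(215,260),rb=(430,280),wb=(260,262),nb=(375,255),shak=(311,310),jar=(204,160),cup=(460,180),cutc=(271,250)).items(): print(n,dpt(c,uv,d).round(4))
E
```

```text
tableL [[0.3916 0.4633 0.0038]]
table [[ 0.2859 -0.0085  1.2046]]
lb [[0.4786 0.263  0.0082]]
rb [[ 0.4645 -0.2693  0.0027]]
wb [[0.4816 0.1521 0.0043]]
nb [[ 0.5167 -0.1308  0.0101]]
shak [[0.3659 0.016  0.0901]]
jar [[0.6997 0.2928 0.1088]]
cup [[ 0.7268 -0.3403  0.0078]]
cutc [[0.5129 0.1271 0.0079]]
```

View pics/o0.png

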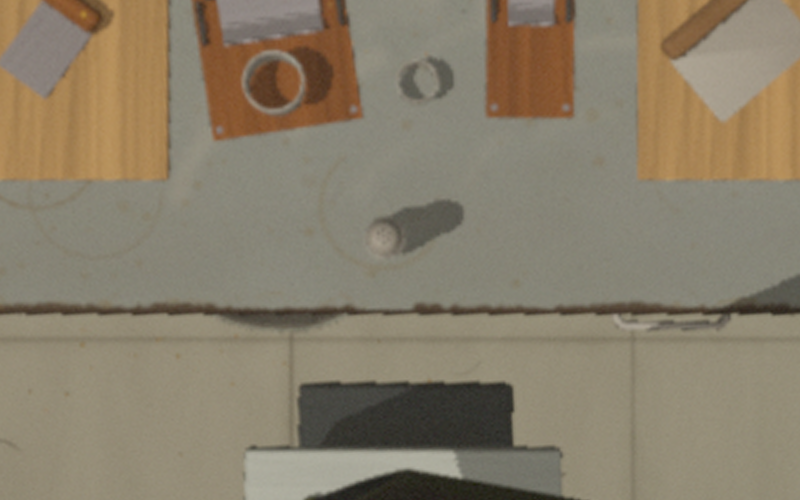

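The x range I chose cut off the upper parts of the boards, so I'll rectify a window that covers the work itself.

Run:
```python
from h import *
c=cam('top'); im=cv2.imread('pics/top0.png')
a=ortho(c,im,.44,.72,0.05,.45,1000,0.006); b=ortho(c,im,.44,.72,-.46,-.06,1000,0.006)
o=np.vstack([a,b])
o=cv2.resize(o,None,fx=1,fy=1)
for i in range(0,400,50):
    for j in (0,280): cv2.putText(o,str(i),(i,j+8),0,.3,(255,255,255),1)
cv2.imwrite('pics/o1.png',cv2.copyMakeBorder(np.hstack([a,b]),0,0,0,0,0))
```

```text
(no output)
```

View pics/o1.png

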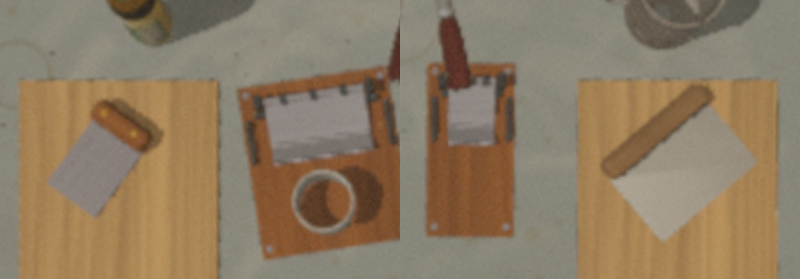

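In the rectified view (left half y=0.45-u/1000, right half y=-0.06-(u-400)/1000, x=0.72-v/1000):
- **Knife:** edge mid (72,198), bar (122,125).
- **Scraper:** edge mid (710,199), bar (657,130).
- **Wide board:** yaw about 9°, front-left corner near (264,259).
- **Narrow board:** columns 427 to 514, yaw about 0°.
- **Cutter:** (323,202).

I'll head towards the cutter and use a small turn to find the wrist's sign.

arm_command([
  [3,-2.5,0,0,0,0.12],
  [6,-5,0,0,0,0.2],
  [9,-7.5,0,0,0,0.2],
  [12,-10,0,0,0,0.2],
  [15,-12.5,0,0,0,0.2],
])

```text
clock: 0.57
tool_pos: [0.285, -0.3168, 0.231]
eef_rot: [[0.986, 0.169, -0.0], [0.169, -0.986, 0.0], [-0.0, -0.0, -1.0]]
force: [0.7, -1.2, -0.2]
grip_width: 0.0853
gripper_force: 0.0
```

```bash
cat >> h.py <<'E'
from scipy.spatial.transform import Rotation as Ro
def Rd(psi): # tool down, tool y at yaw psi (deg)
    a=np.radians(psi); s,c=np.sin(a),np.cos(a)
    return np.array([[-s,c,0],[c,s,0],[0,0,-1.]])
def plan(way,step=.040,ang=.12,P=None,R=None):
    """way: list of (pos, psi, [maxstep]); prints calls; each call one target, repeated n rows"""
    s=bot.observe(); P=np.array(s['tool_pos']) if P is None else P; R=np.array(s['eef_rot']) if R is None else R
    for w in way:
        p,psi=np.array(w[0]),w[1]; st=w[2] if len(w)>2 else step
        Rt=Rd(psi)
        while 1:
            d=R.T@(p-P); r=Ro.from_matrix(R.T@Rt).as_rotvec()
            n=max(np.linalg.norm(d)/st,np.linalg.norm(r)/ang)
            k=min(1,5/max(n,1e-9)); rows=[]
            m=int(min(5,max(1,np.ceil(n-1e-6))))
            for i in range(1,m+1): rows.append([*(d*100*k*i/m).round(2).tolist(),*(r*k*i/m).round(3).tolist()])
            print(rows)
            L=np.array(rows[-1]); P=P+R@L[:3]/100; R=R@Ro.from_rotvec(L[3:]).as_matrix()
            if k==1: break
    print('end',P.round(4))
def st():
    s=bot.observe(); R=np.array(s['eef_rot'])
    print(round(s['clock'],2),'tcp',np.round(s['tool_pos'],4),'psi',np.degrees(np.arctan2(R[1,1],R[0,1])).round(2),'tilt',R[2,:2].round(4),'F',np.round(s['force'],1),'w',round(s['grip_width'],4),'gf',np.round(s['gripper_force'],1),'q',np.round(s['qpos'],2))
E
python3 - <<'E'
from h import *
st()
E
```

```text
0.57 tcp [ 0.285  -0.3168  0.231 ] psi -80.27 tilt [-0.     -0.0004] F [ 0.7 -1.2 -0.2] w 0.0853 gf 0.0 q [-0.84  0.09 -0.35  1.13  0.    2.13]
```

Run:
```python
from h import *
plan([((.40,-.13,.215),0),((.49,.11,.20),99)])
```

```text
[[1.24, -1.41, 0.14, -0.0, -0.0, -0.12], [2.48, -2.82, 0.28, -0.0, -0.0, -0.24], [3.72, -4.23, 0.41, -0.0, -0.0, -0.36], [4.97, -5.64, 0.55, -0.0, -0.0, -0.48], [6.21, -7.05, 0.69, -0.0, -0.0, -0.6]]
[[1.82, -0.46, 0.14, -0.0, -0.0, -0.12], [3.64, -0.93, 0.28, -0.0, -0.0, -0.24], [5.46, -1.39, 0.41, -0.0, -0.0, -0.36], [7.28, -1.85, 0.55, -0.0, -0.0, -0.48], [9.1, -2.32, 0.69, -0.0, -0.0, -0.6]]
[[1.48, 0.54, 0.12, -0.0, -0.0, -0.101], [2.95, 1.09, 0.23, -0.0, -0.0, -0.201]]
[[1.67, 0.62, 0.1, 0.0, -0.0, -0.12], [3.33, 1.25, 0.21, 0.0, -0.0, -0.24], [5.0, 1.87, 0.31, 0.0, -0.0, -0.36], [6.67, 2.5, 0.42, 0.0, -0.0, -0.48], [8.34, 3.12, 0.52, 0.0, -0.0, -0.6]]
[[1.02, 1.46, 0.11, 0.0, -0.0, -0.12], [2.04, 2.91, 0.21, 0.0, -0.0, -0.24], [3.07, 4.37, 0.32, 0.0, -0.0, -0.36], [4.09, 5.83, 0.42, 0.0, -0.0, -0.48], [5.11, 7.28, 0.53, 0.0, -0.0, -0.6]]
[[0.02, 1.57, 0.09, 0.0, -0.0, -0.106], [0.04, 3.13, 0.18, 0.0, -0.0, -0.211], [0.06, 4.7, 0.28, 0.0, -0.0, -0.317], [0.07, 6.27, 0.37, 0.0, -0.0, -0.422], [0.09, 7.84, 0.46, 0.0, -0.0, -0.528]]
end [0.49 0.11 0.2 ]
```

arm_command([
  [1.2,-1.4,0.1,0,0,-0.12],
  [2.5,-2.8,0.3,0,0,-0.24],
  [3.7,-4.2,0.4,0,0,-0.36],
  [5,-5.6,0.5,0,0,-0.48],
  [6.2,-7,0.7,0,0,-0.6],
])

```text
clock: 0.98
tool_pos: [0.3344, -0.2379, 0.2242]
eef_rot: [[0.713, 0.701, 0.0], [0.701, -0.713, -0.0], [0.0, 0.0, -1.0]]
force: [-0.7, -0.1, 0.1]
grip_width: 0.0856
gripper_force: 0.0
```

arm_command([
  [1.8,-0.5,0.1,0,0,-0.12],
  [3.6,-0.9,0.3,0,0,-0.24],
  [5.5,-1.4,0.4,0,0,-0.36],
  [7.3,-1.8,0.5,0,0,-0.48],
  [9.1,-2.3,0.7,0,0,-0.6],
])

```text
clock: 1.4
tool_pos: [0.3836, -0.1582, 0.2172]
eef_rot: [[0.193, 0.981, 0.0], [0.981, -0.193, -0.0], [-0.0, 0.0, -1.0]]
force: [-0.4, 0.6, 0.8]
grip_width: 0.0855
gripper_force: 0.0
```

arm_command([
  [1.5,0.5,0.1,0,0,-0.1],
  [3,1,0.2,0,0,-0.2],
])

```text
clock: 1.57
tool_pos: [0.3991, -0.1306, 0.215]
eef_rot: [[-0.005, 1.0, -0.001], [1.0, 0.005, 0.0], [0.0, -0.001, -1.0]]
force: [-0.0, -0.4, -0.9]
grip_width: 0.0851
gripper_force: 0.0
```

arm_command([
  [1.7,0.6,0.1,0,0,-0.12],
  [3.3,1.2,0.2,0,0,-0.24],
  [5,1.9,0.3,0,0,-0.36],
  [6.7,2.5,0.4,0,0,-0.48],
  [8.3,3.1,0.5,0,0,-0.6],
])

```text
clock: 1.98
tool_pos: [0.4299, -0.0476, 0.21]
eef_rot: [[-0.57, 0.822, -0.001], [0.822, 0.57, 0.0], [0.0, -0.0, -1.0]]
force: [0.2, -1.3, 0.3]
grip_width: 0.0855
gripper_force: 0.0
```

arm_command([
  [1,1.5,0.1,0,0,-0.12],
  [2,2.9,0.2,0,0,-0.24],
  [3.1,4.4,0.3,0,0,-0.36],
  [4.1,5.8,0.4,0,0,-0.48],
  [5.1,7.3,0.5,0,0,-0.6],
])

```text
clock: 2.4
tool_pos: [0.4612, 0.0355, 0.205]
eef_rot: [[-0.934, 0.357, -0.001], [0.357, 0.934, -0.0], [0.001, -0.0, -1.0]]
force: [-0.6, -0.3, -0.6]
grip_width: 0.0853
gripper_force: 0.0
```

arm_command([
  [0,1.6,0.1,0,0,-0.11],
  [0,3.1,0.2,0,0,-0.21],
  [0,4.7,0.3,0,0,-0.32],
  [0,6.3,0.4,0,0,-0.42],
  [0,7.8,0.5,0,0,-0.53],
])

```text
clock: 2.82
tool_pos: [0.4897, 0.1082, 0.1999]
eef_rot: [[-0.986, -0.164, -0.001], [-0.164, 0.986, -0.0], [0.001, 0.0, -1.0]]
force: [0.3, 0.7, 0.1]
grip_width: 0.0859
gripper_force: 0.0
```

Run:
```python
from h import *
st(); c=cam('wrist'); p,d=bot.read_camera('wrist'); im=p[:,:,::-1].copy()
cv2.imwrite('pics/w1.png',im); np.save('pics/w1.npy',d)
o=ortho(c,im,.42,.68,.0,.24,2000,0.004); cv2.imwrite('pics/w1o.png',o)
```

```text
2.82 tcp [0.4897 0.1082 0.1999] psi 99.43 tilt [0.0006 0.    ] F [0.3 0.7 0.1] w 0.0859 gf 0.0 q [ 0.22  0.24 -0.25  1.08  0.    0.05]
```

View pics/w1o.png

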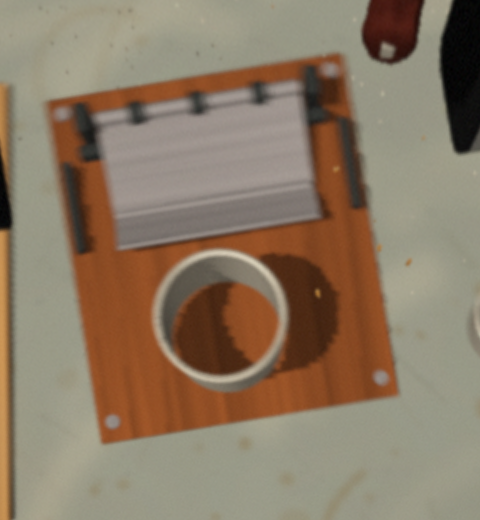

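The rectified wrist view gives these points:
- **Board corners:** (48,101), (342,54), (398,394), (101,443), so yaw is about 9.1° and the origin about (0.5645,0.129).
- **Cutter rim:** centred at pixel (220,315). Both views put it at (0.512,0.125) with the rim at z≈38 mm.

I'll grip it across the outside next.

Run:
```python
from h import *
plan([((.512,.1255,.06),99.2),((.512,.1255,.002),99.2,.015)])
print();plan([((.512,.1255,.10),99.2),((.37,.20,.10),99.2),((.37,.20,.006),99.2,.03)],P=np.array([.512,.1255,.002]),R=Rd(99.2))
```

```text
[[-0.58, 0.27, 3.5, 0.001, 0.0, 0.002], [-1.15, 0.55, 6.99, 0.001, 0.001, 0.005], [-1.73, 0.82, 10.49, 0.002, 0.001, 0.007], [-2.31, 1.1, 13.98, 0.002, 0.001, 0.01]]
[[0.0, -0.0, 1.45, 0.0, 0.0, -0.0], [0.0, -0.0, 2.9, 0.0, 0.0, -0.0], [0.0, -0.0, 4.35, 0.0, 0.0, -0.0], [0.0, -0.0, 5.8, 0.0, 0.0, -0.0]]
end [0.512  0.1255 0.002 ]

[[0.0, 0.0, -3.27, 0.0, 0.0, 0.0], [0.0, 0.0, -6.53, 0.0, 0.0, 0.0], [0.0, 0.0, -9.8, 0.0, 0.0, 0.0]]
[[2.57, 1.92, 0.0, 0.0, 0.0, 0.0], [5.13, 3.85, 0.0, 0.0, 0.0, 0.0], [7.7, 5.77, 0.0, 0.0, 0.0, 0.0], [10.26, 7.7, 0.0, 0.0, 0.0, 0.0], [12.83, 9.62, 0.0, 0.0, 0.0, 0.0]]
[[-0.0, 0.0, 2.35, 0.0, 0.0, 0.0], [-0.0, 0.0, 4.7, 0.0, 0.0, 0.0], [-0.0, 0.0, 7.05, 0.0, 0.0, 0.0], [-0.0, 0.0, 9.4, 0.0, 0.0, 0.0]]
end [0.37   0.1999 0.006 ]
```

arm_command([
  [-0.6,0.3,3.5,0,0,0],
  [-1.2,0.6,7,0,0,0],
  [-1.7,0.8,10.5,0,0,0],
  [-2.3,1.1,14,0,0,0],
  [-2.3,1.1,14,0,0,0],
])

```text
clock: 3.28
tool_pos: [0.5062, 0.1209, 0.0543]
eef_rot: [[-0.987, -0.158, -0.011], [-0.158, 0.987, -0.003], [0.011, -0.001, -1.0]]
force: [-1.6, -0.7, -0.4]
grip_width: 0.0855
gripper_force: 0.0
```

arm_command([
  [0,0,1.5,0,0,0],
  [0,0,3,0,0,0],
  [0,0,4.5,0,0,0],
  [0,0,5.5,0,0,0],
  [0,0,5.5,0,0,0],
])

```text
clock: 3.7
tool_pos: [0.5094, 0.1213, 0.0047]
eef_rot: [[-0.987, -0.158, -0.003], [-0.158, 0.987, -0.001], [0.003, -0.0, -1.0]]
force: [0.4, -0.3, -0.8]
grip_width: 0.0852
gripper_force: 0.0
```

arm_command([
  [0,0,0.2,0,0,0],
  [0,0,0.2,0,0,0],
  [0,0,0.2,0,0,0],
  [0,0,0.2,0,0,0],
  [0,0,0.2,0,0,0],
], fingers=1)

```text
clock: 4.12
tool_pos: [0.5115, 0.122, 0.0049]
eef_rot: [[-0.987, -0.158, 0.002], [-0.158, 0.987, 0.0], [-0.002, -0.0, -1.0]]
force: [-1.9, 0.0, 6.3]
grip_width: 0.0582
gripper_force: 63.1
```

arm_command([
  [0,0,0,0,0,0],
  [0,0,0,0,0,0],
  [0,0,0,0,0,0],
])

```text
clock: 4.37
tool_pos: [0.5115, 0.122, 0.005]
eef_rot: [[-0.987, -0.158, 0.002], [-0.158, 0.987, 0.0], [-0.002, -0.0, -1.0]]
force: [-1.5, -0.0, 5.6]
grip_width: 0.0575
gripper_force: 63.1
```

arm_command([
  [0,0,-3.2,0,0,0],
  [0,0,-6.5,0,0,0],
  [0,0,-9.5,0,0,0],
])

```text
clock: 4.62
tool_pos: [0.5106, 0.1219, 0.1002]
eef_rot: [[-0.987, -0.158, 0.0], [-0.158, 0.987, 0.0], [-0.0, -0.0, -1.0]]
force: [1.3, 0.5, -1.0]
grip_width: 0.0576
gripper_force: 64.2
```

arm_command([
  [2.6,2,0,0,0,0],
  [5.2,3.9,0,0,0,0],
  [7.7,5.8,0,0,0,0],
  [10.3,7.8,0,0,0,0],
  [12.8,9.8,0,0,0,0],
])

```text
clock: 5.03
tool_pos: [0.3677, 0.1988, 0.0991]
eef_rot: [[-0.988, -0.158, 0.001], [-0.158, 0.988, 0.001], [-0.001, 0.001, -1.0]]
force: [0.4, 0.8, -0.3]
grip_width: 0.0579
gripper_force: 64.2
```

arm_command([
  [0,0,2.5,0,0,0],
  [0,0,5,0,0,0],
  [0,0,7.5,0,0,0],
  [0,0,8.5,0,0,0],
  [0,0,8.5,0,0,0],
])

```text
clock: 5.45
tool_pos: [0.367, 0.1976, 0.0119]
eef_rot: [[-0.987, -0.159, -0.003], [-0.159, 0.987, -0.002], [0.003, -0.001, -1.0]]
force: [-0.2, -0.6, -0.5]
grip_width: 0.0582
gripper_force: 64.2
```

Run:
```python
from h import *
st();
```

```text
5.45 tcp [0.367  0.1976 0.0119] psi 99.14 tilt [ 0.0034 -0.0012] F [-0.2 -0.6 -0.5] w 0.0582 gf 64.2 q [ 0.49  0.31 -0.74  0.52  0.    0.33]
```

arm_command([
  [0,0,0.3,0,0,0],
  [0,0,0.6,0,0,0],
  [0,0,0.8,0,0,0],
  [0,0,1.0,0,0,0],
  [0,0,1.0,0,0,0],
])

```text
clock: 5.87
tool_pos: [0.3691, 0.1985, 0.0035]
eef_rot: [[-0.987, -0.158, 0.001], [-0.158, 0.987, 0.0], [-0.001, 0.0, -1.0]]
force: [0.3, 0.6, -1.5]
grip_width: 0.0575
gripper_force: 64.2
```

arm_command([
  [0,0,0.1,0,0,0],
  [0,0,0.1,0,0,0],
  [0,0,0.1,0,0,0],
])

```text
clock: 6.12
tool_pos: [0.3688, 0.1984, 0.0024]
eef_rot: [[-0.987, -0.158, 0.0], [-0.158, 0.987, 0.0], [-0.0, 0.0, -1.0]]
force: [0.2, -0.0, 0.2]
grip_width: 0.0573
gripper_force: 64.2
```

arm_command([
  [0,0,0.1,0,0,0],
  [0,0,0.2,0,0,0],
  [0,0,0.2,0,0,0],
  [0,0,0.2,0,0,0],
])

```text
clock: 6.45
tool_pos: [0.3689, 0.1985, 0.0009]
eef_rot: [[-0.987, -0.159, 0.001], [-0.159, 0.987, 0.0], [-0.001, 0.0, -1.0]]
force: [-1.5, -1.2, 7.2]
grip_width: 0.0575
gripper_force: 64.9
```

arm_command([
  [0,0,0,0,0,0],
  [0,0,0,0,0,0],
  [0,0,0,0,0,0],
  [0,0,0,0,0,0],
  [0,0,0,0,0,0],
], fingers=-1)

```text
clock: 6.87
tool_pos: [0.3687, 0.1983, 0.0002]
eef_rot: [[-0.987, -0.159, -0.0], [-0.159, 0.987, -0.0], [0.0, -0.0, -1.0]]
force: [0.6, 0.4, 0.3]
grip_width: 0.0854
gripper_force: 0.0
```

arm_command([
  [0,0,0,0,0,0],
  [0,0,-3.5,0,0,0],
  [0,0,-7.5,0,0,0],
  [0,0,-11.5,0,0,0],
  [0,0,-15.5,0,0,0],
])

```text
clock: 7.28
tool_pos: [0.368, 0.198, 0.1568]
eef_rot: [[-0.987, -0.159, -0.001], [-0.159, 0.987, -0.001], [0.001, -0.0, -1.0]]
force: [1.3, 1.1, 0.0]
grip_width: 0.0854
gripper_force: 0.0
```

Run:
```python
from h import *
c=cam('wrist'); p,d=bot.read_camera('wrist'); im=p[:,:,::-1].copy()
cv2.imwrite('pics/w2.png',im); 
st(); plan([((.42,0.06,.19),60),((.55,-.3,.19),37.5)])
c=cam('top'); im=cv2.imread('pics/top0.png')
```

```text
7.33 tcp [0.3724 0.2003 0.1641] psi 99.12 tilt [-0.0106  0.0037] F [1.8 1.7 4.4] w 0.0854 gf 0.0 q [ 0.49  0.12 -0.5   0.94 -0.    0.33]
[[-0.44, -2.57, -0.46, 0.001, 0.002, 0.12], [-0.88, -5.13, -0.92, 0.003, 0.003, 0.24], [-1.32, -7.7, -1.38, 0.004, 0.005, 0.36], [-1.76, -10.26, -1.84, 0.005, 0.006, 0.48], [-2.2, -12.83, -2.3, 0.006, 0.008, 0.6]]
[[-1.25, -1.29, -0.31, 0.001, 0.001, 0.083]]
[[-3.06, -2.58, -0.0, 0.0, -0.0, 0.041], [-6.12, -5.16, -0.0, 0.0, -0.0, 0.082], [-9.17, -7.74, -0.0, 0.0, -0.0, 0.123], [-12.23, -10.31, -0.0, 0.0, -0.0, 0.164], [-15.29, -12.89, -0.0, 0.0, -0.0, 0.205]]
[[-3.22, -1.74, -0.0, 0.0, -0.0, 0.038], [-6.43, -3.48, -0.0, 0.0, -0.0, 0.075], [-9.65, -5.22, -0.01, 0.0, -0.0, 0.113], [-12.86, -6.95, -0.01, 0.0, -0.0, 0.15], [-16.08, -8.69, -0.01, 0.0, -0.0, 0.188]]
end [ 0.55 -0.3   0.19]
```

arm_command([
  [-0.4,-2.6,-0.5,0,0,0.12],
  [-0.9,-5.1,-1,0,0,0.24],
  [-1.3,-7.7,-1.5,0,0,0.36],
  [-1.8,-10.3,-2,0,0,0.48],
  [-2.2,-12.8,-2.5,0,0,0.6],
])

```text
clock: 7.75
tool_pos: [0.4109, 0.0743, 0.1805]
eef_rot: [[-0.902, 0.432, 0.0], [0.432, 0.902, -0.0], [-0.0, 0.0, -1.0]]
force: [0.4, 0.5, 0.2]
grip_width: 0.0854
gripper_force: 0.0
```

arm_command([
  [-1.2,-1.3,-0.3,0,0,0.08],
])

```text
clock: 7.83
tool_pos: [0.4167, 0.0568, 0.1837]
eef_rot: [[-0.864, 0.503, 0.001], [0.503, 0.864, -0.0], [-0.001, 0.0, -1.0]]
force: [0.2, -0.5, 0.9]
grip_width: 0.0855
gripper_force: 0.0
```

arm_command([
  [-3,-2.6,0,0,0,0.04],
  [-6,-5.2,0,0,0,0.08],
  [-9,-7.7,0,0,0,0.12],
  [-12,-10.3,0,0,0,0.16],
  [-15.3,-12.9,0,0,0,0.2],
])

```text
clock: 8.25
tool_pos: [0.4842, -0.1308, 0.1832]
eef_rot: [[-0.75, 0.661, -0.0], [0.661, 0.75, 0.0], [0.001, 0.0, -1.0]]
force: [0.5, -0.2, -0.1]
grip_width: 0.0854
gripper_force: 0.0
```

arm_command([
  [-3.2,-1.7,0,0,0,0.04],
  [-6.4,-3.5,0,0,0,0.08],
  [-9.7,-5.2,0,0,0,0.12],
  [-12.9,-7,0,0,0,0.15],
  [-16.1,-8.7,0,0,0,0.19],
])

```text
clock: 8.67
tool_pos: [0.548, -0.3026, 0.1828]
eef_rot: [[-0.611, 0.791, -0.0], [0.791, 0.611, 0.0], [0.001, -0.0, -1.0]]
force: [1.1, -0.3, -0.2]
grip_width: 0.0852
gripper_force: 0.0
```

arm_command([
  [0,0,0,0,0,0],
  [0,0,0,0,0,0],
  [0,0,0,0,0,0],
])

```text
clock: 8.92
tool_pos: [0.5473, -0.3002, 0.1826]
eef_rot: [[-0.613, 0.79, -0.002], [0.79, 0.613, 0.001], [0.002, -0.0, -1.0]]
force: [-0.3, 0.2, 0.5]
grip_width: 0.0854
gripper_force: 0.0
```

Run:
```python
from h import *
st(); c=cam('wrist'); p,d=bot.read_camera('wrist'); im=p[:,:,::-1].copy()
cv2.imwrite('pics/w3.png',im); np.save('pics/w3.npy',d)
a=ortho(c,im,.44,.70,-.45,-.24,2000,0.008)
w2=cv2.imread('pics/w2.png')
o=np.hstack([a,cv2.resize(w2,(370,277+243))[:a.shape[0]]]); cv2.imwrite('pics/w3o.png',o); print(o.shape)
K,R,oo=c; print(oo)
```

```text
8.92 tcp [ 0.5473 -0.3002  0.1826] psi 37.81 tilt [ 0.0021 -0.0004] F [-0.3  0.2  0.5] w 0.0854 gf 0.0 q [-0.5   0.45  0.03  1.15  0.    0.41]
(519, 790, 3)
[ 0.50168752 -0.24220723  0.32480884]
```

View pics/w3o.png

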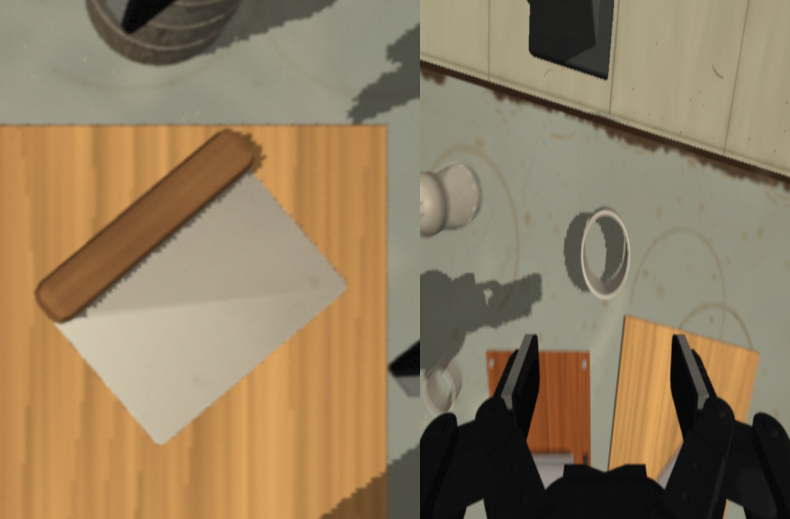

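The left part of the view shows the scraper from close by. Its edge corners are at (162,443) and (346,287), and the bar centre is at (147,225). That puts the grip at about (0.586,-0.311) with an axis of about 39°, and the top camera agrees. The right part shows the cutter upright on bare table at (605,250), clear of the boards.

Run:
```python
from h import *
plan([((.586,-.311,.06),39),((.586,-.311,.014),39,.015)])
print(); plan([((.586,-.311,.15),39),((.46,.0,.15),120),((.4608,.1124,.13),189.1)],P=np.array([.586,-.311,.012]),R=Rd(39))
```

```text
[[-0.82, 0.59, 3.07, -0.0, -0.0, -0.005], [-1.65, 1.18, 6.14, -0.0, -0.001, -0.01], [-2.47, 1.78, 9.21, -0.0, -0.001, -0.015], [-3.3, 2.37, 12.28, -0.0, -0.002, -0.02]]
[[0.0, 0.0, 1.15, -0.0, 0.0, 0.0], [0.0, 0.0, 2.3, -0.0, 0.0, 0.0], [0.0, 0.0, 3.45, -0.0, 0.0, 0.0], [0.01, 0.0, 4.6, -0.0, 0.0, 0.0]]
end [ 0.586 -0.311  0.014]

[[0.0, 0.0, -3.45, 0.0, 0.0, 0.0], [0.0, 0.0, -6.9, 0.0, 0.0, 0.0], [0.0, 0.0, -10.35, 0.0, 0.0, 0.0], [0.0, 0.0, -13.8, 0.0, 0.0, 0.0]]
[[2.72, 0.83, 0.0, 0.0, 0.0, -0.12], [5.45, 1.66, 0.0, 0.0, 0.0, -0.24], [8.17, 2.49, 0.0, 0.0, 0.0, -0.36], [10.9, 3.32, 0.0, 0.0, 0.0, -0.48], [13.62, 4.15, 0.0, 0.0, 0.0, -0.6]]
[[1.78, 2.22, 0.0, 0.0, 0.0, -0.12], [3.56, 4.45, 0.0, 0.0, 0.0, -0.24], [5.34, 6.67, 0.0, 0.0, 0.0, -0.36], [7.12, 8.9, 0.0, 0.0, 0.0, -0.48], [8.9, 11.12, 0.0, 0.0, 0.0, -0.6]]
[[0.19, 2.53, 0.0, 0.0, 0.0, -0.107], [0.38, 5.06, 0.0, 0.0, 0.0, -0.214]]
[[-0.57, 0.96, 0.2, 0.0, 0.0, -0.12], [-1.13, 1.93, 0.4, 0.0, 0.0, -0.24], [-1.7, 2.89, 0.6, 0.0, 0.0, -0.36], [-2.27, 3.86, 0.8, 0.0, 0.0, -0.48], [-2.83, 4.82, 1.0, 0.0, 0.0, -0.6]]
[[-1.01, 0.48, 0.2, 0.0, 0.0, -0.12], [-2.03, 0.95, 0.4, 0.0, 0.0, -0.24], [-3.04, 1.43, 0.59, 0.0, 0.0, -0.36], [-4.05, 1.91, 0.79, 0.0, 0.0, -0.48], [-5.06, 2.38, 0.99, 0.0, 0.0, -0.6]]
[[-0.06, -0.01, 0.01, 0.0, 0.0, -0.006]]
end [0.4608 0.1124 0.13  ]
```

arm_command([
  [-0.8,0.6,3,0,0,0],
  [-1.6,1.2,6,0,0,0],
  [-2.5,1.8,9.2,0,0,-0.02],
  [-3.3,2.4,12.3,0,0,-0.02],
  [-3.3,2.4,12.3,0,0,-0.02],
])

```text
clock: 9.38
tool_pos: [0.5843, -0.3085, 0.0539]
eef_rot: [[-0.631, 0.776, -0.009], [0.776, 0.631, 0.005], [0.009, -0.004, -1.0]]
force: [-0.5, 0.1, -1.2]
grip_width: 0.0854
gripper_force: 0.0
```

arm_command([
  [0,0,1.2,0,0,0],
  [0,0,2.4,0,0,0],
  [0,0,3.6,0,0,0],
  [0,0,4.4,0,0,0],
  [0,0,4.4,0,0,0],
])

```text
clock: 9.8
tool_pos: [0.5858, -0.3108, 0.0153]
eef_rot: [[-0.629, 0.777, -0.003], [0.777, 0.629, 0.001], [0.003, -0.001, -1.0]]
force: [-0.2, -0.1, 0.3]
grip_width: 0.0854
gripper_force: 0.0
```

arm_command([
  [0,0,0,0,0,0],
  [0,0,0,0,0,0],
])

```text
clock: 9.97
tool_pos: [0.5876, -0.3122, 0.0173]
eef_rot: [[-0.629, 0.777, 0.001], [0.777, 0.629, -0.001], [-0.001, 0.0, -1.0]]
force: [-0.5, -0.2, 0.5]
grip_width: 0.0853
gripper_force: 0.0
```

arm_command([
  [0,0,0.4,0,0,0],
  [0,0,0.4,0,0,0],
  [0,0,0.4,0,0,0],
])

```text
clock: 10.22
tool_pos: [0.5872, -0.3122, 0.0125]
eef_rot: [[-0.629, 0.778, 0.0], [0.778, 0.629, -0.0], [-0.0, 0.0, -1.0]]
force: [-0.9, -0.1, 0.1]
grip_width: 0.0855
gripper_force: 0.0
```

arm_command([
  [0,0,0,0,0,0],
  [0,0,0,0,0,0],
  [0,0,0,0,0,0],
  [0,0,0,0,0,0],
  [0,0,0,0,0,0],
], fingers=1)

```text
clock: 10.63
tool_pos: [0.5872, -0.3121, 0.0123]
eef_rot: [[-0.629, 0.778, 0.0], [0.778, 0.629, -0.0], [-0.0, 0.0, -1.0]]
force: [-0.6, -0.0, -0.9]
grip_width: 0.0253
gripper_force: 0.0
```

arm_command([
  [0,0,0,0,0,0],
  [0,0,0,0,0,0],
  [0,0,0,0,0,0],
  [0,0,0,0,0,0],
  [0,0,0,0,0,0],
])

```text
clock: 11.05
tool_pos: [0.5875, -0.3122, 0.0126]
eef_rot: [[-0.629, 0.778, 0.001], [0.778, 0.629, -0.0], [-0.001, 0.0, -1.0]]
force: [-0.3, 0.3, 3.0]
grip_width: 0.0221
gripper_force: 59.3
```

Run:
```python
from h import *
st()
```

```text
11.05 tcp [ 0.5875 -0.3122  0.0126] psi 38.96 tilt [-0.0006  0.0004] F [-0.3  0.3  3. ] w 0.0221 gf 59.3 q [-0.49  0.64 -0.1   0.82  0.    0.4 ]
```

arm_command([
  [0,0,-2,0,0,0],
  [0,0,-5,0,0,0],
  [0,0,-8.5,0,0,0],
  [0,0,-12,0,0,0],
  [0,0,-14,0,0,0],
])

```text
clock: 11.47
tool_pos: [0.588, -0.3126, 0.1557]
eef_rot: [[-0.629, 0.778, 0.003], [0.778, 0.629, -0.002], [-0.003, 0.001, -1.0]]
force: [0.8, 0.0, -1.6]
grip_width: 0.0222
gripper_force: 59.1
```

arm_command([
  [2.7,0.8,0,0,0,-0.12],
  [5.4,1.7,0,0,0,-0.24],
  [8.2,2.5,0,0,0,-0.36],
  [10.9,3.3,0,0,0,-0.48],
  [13.6,4.1,0,0,0,-0.6],
])

```text
clock: 11.88
tool_pos: [0.532, -0.1793, 0.1515]
eef_rot: [[-0.96, 0.281, -0.002], [0.281, 0.96, 0.001], [0.002, 0.0, -1.0]]
force: [1.2, 0.3, -2.0]
grip_width: 0.0225
gripper_force: 58.9
```

arm_command([
  [1.8,2.2,0,0,0,-0.12],
  [3.6,4.4,0,0,0,-0.24],
  [5.3,6.7,0,0,0,-0.36],
  [7.1,8.9,0,0,0,-0.48],
  [8.9,11.1,0,0,0,-0.6],
])

```text
clock: 12.3
tool_pos: [0.4786, -0.0475, 0.1517]
eef_rot: [[-0.951, -0.31, -0.002], [-0.31, 0.951, 0.0], [0.001, 0.001, -1.0]]
force: [0.6, 0.5, -1.9]
grip_width: 0.0224
gripper_force: 58.9
```

arm_command([
  [0.2,2.5,0,0,0,-0.11],
  [0.4,5.1,0,0,0,-0.21],
])

```text
clock: 12.47
tool_pos: [0.4593, -0.0003, 0.1517]
eef_rot: [[-0.866, -0.501, -0.002], [-0.501, 0.866, -0.0], [0.001, 0.001, -1.0]]
force: [-0.1, 0.2, -2.0]
grip_width: 0.0223
gripper_force: 58.9
```

arm_command([
  [-0.6,1,0.2,0,0,-0.12],
  [-1.1,1.9,0.4,0,0,-0.24],
  [-1.7,2.9,0.6,0,0,-0.36],
  [-2.3,3.9,0.8,0,0,-0.48],
  [-2.8,4.8,1,0,0,-0.6],
])

```text
clock: 12.88
tool_pos: [0.4605, 0.0548, 0.1416]
eef_rot: [[-0.431, -0.902, -0.001], [-0.902, 0.431, -0.0], [0.001, 0.001, -1.0]]
force: [0.3, -1.0, -1.8]
grip_width: 0.0224
gripper_force: 59.0
```

arm_command([
  [-1,0.5,0.2,0,0,-0.12],
  [-2,1,0.4,0,0,-0.24],
  [-3,1.4,0.6,0,0,-0.36],
  [-4,1.9,0.8,0,0,-0.48],
  [-5.1,2.4,1,0,0,-0.605],
])

```text
clock: 13.3
tool_pos: [0.461, 0.1108, 0.1316]
eef_rot: [[0.159, -0.987, -0.002], [-0.987, -0.159, -0.001], [0.0, 0.002, -1.0]]
force: [0.3, 0.2, -0.6]
grip_width: 0.0226
gripper_force: 59.0
```

arm_command([
  [0,0,0,0,0,0],
  [0,0,0,0,0,0],
  [0,0,0,0,0,0],
])

```text
clock: 13.55
tool_pos: [0.4614, 0.1101, 0.132]
eef_rot: [[0.151, -0.989, -0.001], [-0.989, -0.151, -0.001], [0.001, 0.001, -1.0]]
force: [-0.4, -0.3, -2.0]
grip_width: 0.0223
gripper_force: 59.0
```

Run:
```python
from h import *
st(); c=cam('wrist'); p,d=bot.read_camera('wrist'); im=p[:,:,::-1].copy()
cv2.imwrite('pics/w4.png',im)
K,R,o=c; print(o)
p,d=bot.read_camera('top'); cv2.imwrite('pics/top4.png',p[:,:,::-1])
plan([((.4608,.1124,.02),189.1)])
```

```text
13.55 tcp [0.4614 0.1101 0.132 ] psi -171.32 tilt [0.0006 0.0011] F [-0.4 -0.3 -2. ] w 0.0223 gf 59.0 q [ 0.23  0.24 -0.44  0.89 -0.   -1.49]
[0.47271762 0.03575217 0.27411876]
[[-0.09, 0.02, 3.74, 0.0, -0.0, -0.002], [-0.17, 0.03, 7.48, 0.0, -0.0, -0.005], [-0.26, 0.05, 11.22, 0.0, -0.0, -0.007]]
end [0.4608 0.1124 0.02  ]
```

View pics/w4.png

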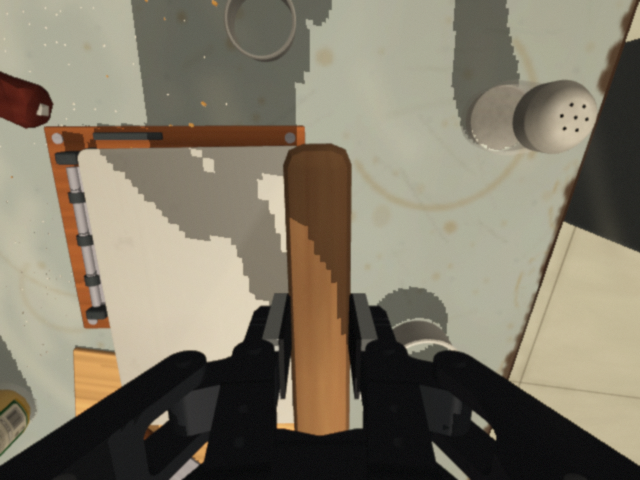

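The wrist view shows the scraper held level, with its near edge corner at (79,152), the bar end at (318,145) and the blade's near side along row 147-152. The wide board's corners are at (47,127), (305,127) and (83,328).

Run:
```python
from h import *
c=cam('wrist'); m=bot.camera_model('wrist'); T=m['tool_from_camera']
ct=(c[0],T[:3,:3],T[:3,3])
print('edge corner tool',ray(ct,[(79,152)],.0046)*1000,'bar end',ray(ct,[(318,146)],-.0114)*1000,'side',ray(ct,[(180,149),(270,147)],.0046)*1000)
B=ray(c,[(47,127),(305,127),(83,328)],.004); print('board',B.round(4))
e=B[0]-B[1]; th=np.arctan2(e[1],e[0]); print(np.degrees(th),np.linalg.norm(e),np.linalg.norm(B[2]-B[0]))
x=np.array([np.cos(th),np.sin(th)]);y=np.array([-x[1],x[0]])
mid=(B[0]+B[1])[:2]/2
print('origin',mid+.0075*x+.076*y)
```

```text
edge corner tool [[ 64.59750423 -88.24416137   4.6       ]] bar end [[ 67.70628369  -0.16462686 -11.4       ]] side [[ 65.68656996 -50.93863904   4.6       ]
 [ 66.41269408 -17.83140521   4.6       ]]
board [[0.6515 0.0662 0.004 ]
 [0.4816 0.0402 0.004 ]
 [0.6315 0.2152 0.004 ]]
8.696080908038862 0.17191068417466965 0.150361383456219
origin [0.5624975  0.12948735]
```

Run:
```python
from h import *
plan([((.4593,.1165,.03),188.8),((.4593,.1165,.0125),188.8,.006)])
```

```text
[[-0.23, 0.04, 3.41, 0.0, -0.0, -0.001], [-0.46, 0.09, 6.81, 0.0, -0.0, -0.001], [-0.68, 0.13, 10.22, 0.0, -0.0, -0.002]]
[[-0.0, 0.0, 0.58, 0.0, -0.0, -0.0], [-0.0, 0.0, 1.17, 0.0, -0.0, -0.0], [-0.0, 0.0, 1.75, 0.0, -0.0, -0.0]]
end [0.4593 0.1165 0.0125]
```

arm_command([
  [-0.2,0,3.4,0,0,0],
  [-0.5,0.1,6.8,0,0,0],
  [-0.7,0.1,10.2,0,0,0],
  [-0.7,0.1,10.2,0,0,0],
  [-0.7,0.1,10.2,0,0,0],
])

```text
clock: 14.07
tool_pos: [0.4578, 0.1164, 0.0293]
eef_rot: [[0.152, -0.988, -0.005], [-0.988, -0.152, -0.001], [0.001, 0.005, -1.0]]
force: [-0.0, -0.1, -0.7]
grip_width: 0.0224
gripper_force: 59.4
```

arm_command([
  [0,0,0.6,0,0,0],
  [0,0,1.2,0,0,0],
  [0,0,1.5,0,0,0],
  [0,0,1.5,0,0,0],
  [0,0,1.5,0,0,0],
])

```text
clock: 14.48
tool_pos: [0.4603, 0.1174, 0.0159]
eef_rot: [[0.153, -0.988, 0.001], [-0.988, -0.153, 0.0], [-0.0, -0.001, -1.0]]
force: [0.3, -0.3, -0.8]
grip_width: 0.0226
gripper_force: 59.4
```

Run:
```python
from h import *
st()
p,d=bot.read_camera('scene'); p=p[:,:,::-1].copy()
crop=cv2.resize(p[200:340,150:350],(800,560),interpolation=cv2.INTER_CUBIC); cv2.imwrite('pics/s5.png',crop)
p,d=bot.read_camera('wrist');cv2.imwrite('pics/w5.png',p[:,:,::-1])
```

```text
14.48 tcp [0.4603 0.1174 0.0159] psi -171.22 tilt [-0.0001 -0.001 ] F [ 0.3 -0.3 -0.8] w 0.0226 gf 59.4 q [ 0.25  0.38 -0.6   0.59 -0.   -1.47]
```

View pics/w5.png

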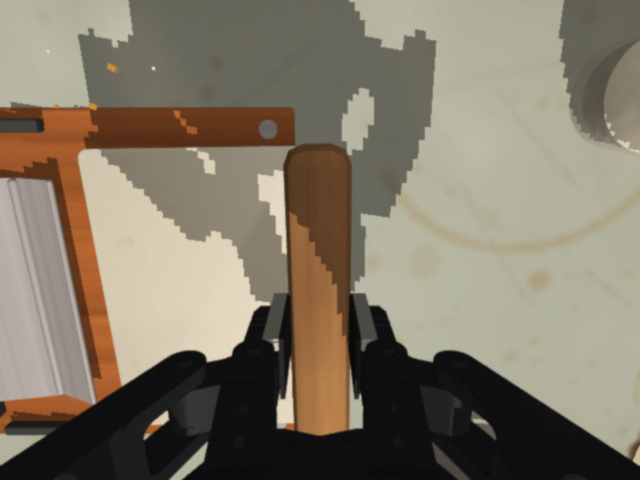

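The blade hovers in front of the clip. Its near corner is at (79,152), the clip's free edge runs from (53,182) to (95,403), and the rails end at (43,126) and (45,428). I'll compute how well it is centred.

Run:
```python
from h import *
c=cam('wrist'); th=np.radians(8.85)
x=np.array([np.cos(th),np.sin(th)]);y=np.array([-x[1],x[0]]);o=np.array([.5635,.1295])
def b(uv,z):
    p=ray(c,uv,z)[:,:2]-o; return np.c_[p@x,p@y].round(4)*1000
print('clip',b([(53,182),(95,403)],.012)); print('rail',b([(43,126)],.009)); print('rail far',b([(45,428)],.009))
print('board edge',b([(20,108),(295,108),(295,146)],.004))
zb=.008+.0159-.0126
print('blade corner',b([(79,152),(180,149),(270,147)],zb), 'edge far',b([(120,385)],zb))
plan([((.4598,.1165,.0118),188.85,.004)])
```

```text
clip [[ -4.3 -49.8]
 [ -3.3  49.5]]
rail [[ -2.7 -69.9]]
rail far [[24.7 66.1]]
board edge [[  7.9 -76.3]
 [-95.1 -76.2]
 [-94.8 -62.4]]
blade corner [[-15.6 -60.7]
 [-53.  -61.8]
 [-86.1 -62.5]] edge far [[-15.5  40.5]]
[[0.04, 0.03, 0.2, -0.0, 0.0, -0.001], [0.09, 0.06, 0.4, -0.001, 0.0, -0.001]]
end [0.4599 0.1165 0.0118]
```

The view gives a clip centre within 0.3 mm of y=0, the blade about 0.7 mm off centre, and the edge at board x≈-15.6 mm. Next I'll lower to about 1 mm above the board and slide in 60 mm.

arm_command([
  [0,0,0.2,0,0,0],
  [0,0,0.4,0,0,0],
  [0,0,0.4,0,0,0],
  [0,0,0.4,0,0,0],
])

```text
clock: 14.92
tool_pos: [0.4597, 0.1173, 0.0111]
eef_rot: [[0.153, -0.988, -0.0], [-0.988, -0.153, -0.0], [0.0, 0.0, -1.0]]
force: [0.4, -0.7, -1.5]
grip_width: 0.0219
gripper_force: 59.4
```

arm_command([
  [0,-0.5,0,0,0,0],
  [0,-1,0,0,0,0],
  [0,-1.5,0,0,0,0],
  [0,-2,0,0,0,0],
  [0,-2.5,0,0,0,0],
])

```text
clock: 15.33
tool_pos: [0.4854, 0.1213, 0.0113]
eef_rot: [[0.153, -0.988, 0.0], [-0.988, -0.153, 0.0], [-0.0, -0.0, -1.0]]
force: [-1.0, 1.0, -2.6]
grip_width: 0.0225
gripper_force: 59.2
```

Run:
```python
from h import *
st()
```

```text
15.33 tcp [0.4854 0.1213 0.0113] psi -171.21 tilt [-0.0001 -0.0003] F [-1.   1.  -2.6] w 0.0225 gf 59.2 q [ 0.24  0.42 -0.55  0.6   0.   -1.48]
```

Moved 26 mm, so the edge is at about +10. Pushing on.

arm_command([
  [0,-0.4,0,0,0,0],
  [0,-0.8,0,0,0,0],
  [0,-1.2,0,0,0,0],
  [0,-1.6,0,0,0,0],
  [0,-2,0,0,0,0],
])

```text
clock: 15.75
tool_pos: [0.494, 0.1225, 0.0105]
eef_rot: [[0.153, -0.988, -0.018], [-0.988, -0.153, -0.002], [-0.0, 0.018, -1.0]]
force: [-10.2, -0.9, 6.1]
grip_width: 0.0223
gripper_force: 60.5
```

arm_command([
  [0,-0.3,0,0,0,0],
  [0,-0.6,0,0,0,0],
  [0,-0.8,0,0,0,0],
  [0,-1,0,0,0,0],
  [0,-1,0,0,0,0],
])

```text
clock: 16.17
tool_pos: [0.5149, 0.1258, 0.011]
eef_rot: [[0.153, -0.988, 0.0], [-0.988, -0.153, -0.0], [0.0, -0.0, -1.0]]
force: [-1.1, -0.7, -5.6]
grip_width: 0.0221
gripper_force: 59.4
```

Run:
```python
from h import *
st()
```

```text
16.17 tcp [0.5149 0.1258 0.011 ] psi -171.22 tilt [ 0.0001 -0.0002] F [-1.1 -0.7 -5.6] w 0.0221 gf 59.4 q [ 0.24  0.46 -0.47  0.64 -0.   -1.48]
```

arm_command([
  [0,-0.15,0,0,0,0],
  [0,-0.3,0,0,0,0],
  [0,-0.4,0,0,0,0],
  [0,-0.4,0,0,0,0],
])

```text
clock: 16.5
tool_pos: [0.5185, 0.1264, 0.0113]
eef_rot: [[0.153, -0.988, 0.0], [-0.988, -0.153, 0.0], [0.0, -0.0, -1.0]]
force: [-0.3, 0.3, -5.2]
grip_width: 0.0224
gripper_force: 59.4
```

arm_command([
  [0,-0.1,0,0,0,0],
  [0,-0.2,0,0,0,0],
  [0,-0.3,0,0,0,0],
  [0,-0.3,0,0,0,0],
])

```text
clock: 16.83
tool_pos: [0.5196, 0.1268, 0.011]
eef_rot: [[0.153, -0.988, -0.003], [-0.988, -0.153, 0.0], [-0.001, 0.003, -1.0]]
force: [-5.6, 0.6, -3.1]
grip_width: 0.0223
gripper_force: 59.6
```

Run:
```python
from h import *
st()
p,d=bot.read_camera('wrist');cv2.imwrite('pics/w6.png',p[:,:,::-1])
```

```text
16.83 tcp [0.5196 0.1268 0.011 ] psi -171.22 tilt [-0.0006  0.0029] F [-5.6  0.6 -3.1] w 0.0223 gf 59.6 q [ 0.24  0.47 -0.46  0.65  0.   -1.49]
```

View pics/w6.png

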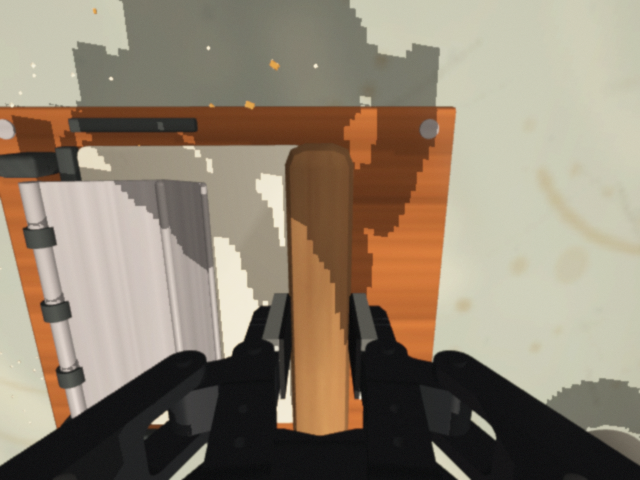

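The wrist view shows the blade's corner at (80,152), up against the stop, with the clip lying over the blade. The reaction force is rising, which fits an edge that is home. I'll ease off, set it down and open only slightly, so the front finger stays clear of the clip.

arm_command([
  [0,0,0.05,0,0,0],
  [0,0,0.05,0,0,0],
])

```text
clock: 17.05
tool_pos: [0.5196, 0.1268, 0.0106]
eef_rot: [[0.153, -0.988, -0.003], [-0.988, -0.153, 0.0], [-0.001, 0.003, -1.0]]
force: [-6.0, -0.5, -1.7]
grip_width: 0.0224
gripper_force: 59.7
```

arm_command([
  [0,0,0,0,0,0],
  [0,0,0,0,0,0],
  [0,0,0,0,0,0],
], fingers=0.25)

```text
clock: 17.3
tool_pos: [0.5236, 0.1272, 0.0119]
eef_rot: [[0.153, -0.988, 0.005], [-0.988, -0.153, 0.001], [0.0, -0.005, -1.0]]
force: [0.4, -0.7, 0.7]
grip_width: 0.0324
gripper_force: 0.0
```

Run:
```python
from h import *
st()
```

```text
17.3 tcp [0.5236 0.1272 0.0119] psi -171.21 tilt [ 0.0001 -0.0046] F [ 0.4 -0.7  0.7] w 0.0324 gf 0.0 q [ 0.24  0.47 -0.46  0.64 -0.   -1.49]
```

arm_command([
  [0,0.3,0,0,0,0],
  [0,0.3,0,0,0,0],
  [0,0.3,-1,0,0,0],
  [0,0.3,-3,0,0,0],
  [0,0.3,-6,0,0,0],
])

```text
clock: 17.72
tool_pos: [0.5162, 0.1259, 0.07]
eef_rot: [[0.153, -0.988, -0.004], [-0.988, -0.153, -0.001], [0.001, 0.005, -1.0]]
force: [0.2, -0.6, -0.1]
grip_width: 0.0326
gripper_force: 0.0
```

arm_command([
  [0,0,-3,0,0,0],
  [0,0,-6,0,0,0],
  [0,0,-9,0,0,0],
  [0,0,-11,0,0,0],
  [0,0,-12,0,0,0],
], fingers=-1)

```text
clock: 18.13
tool_pos: [0.5202, 0.1268, 0.1951]
eef_rot: [[0.153, -0.988, 0.007], [-0.988, -0.153, 0.002], [-0.0, -0.007, -1.0]]
force: [0.3, -0.5, 0.4]
grip_width: 0.0854
gripper_force: 0.0
```

Run:
```python
from h import *
st();c=cam('wrist')
p,d=bot.read_camera('wrist');im=p[:,:,::-1].copy();cv2.imwrite('pics/w7.png',im)
cv2.imwrite('pics/w7o.png',ortho(c,im,.40,.68,.0,.25,2000,.006))
plan([((.57,.34,.19),143)])
```

```text
18.13 tcp [0.5202 0.1268 0.1951] psi -171.21 tilt [-0.0005 -0.0067] F [ 0.3 -0.5  0.4] w 0.0854 gf 0.0 q [ 0.24  0.29 -0.19  1.08 -0.   -1.48]
[[-3.05, -1.22, 0.09, -0.001, 0.001, 0.12], [-6.1, -2.44, 0.19, -0.002, 0.001, 0.24], [-9.14, -3.67, 0.28, -0.003, 0.002, 0.36], [-12.19, -4.89, 0.37, -0.004, 0.002, 0.48], [-15.24, -6.11, 0.46, -0.005, 0.003, 0.6]]
[[-2.66, 0.59, 0.07, -0.001, 0.0, 0.1], [-5.33, 1.18, 0.14, -0.002, 0.001, 0.199]]
end [0.57 0.34 0.19]
```

arm_command([
  [-3,-1.2,0,0,0,0.12],
  [-6.1,-2.4,0.1,0,0,0.24],
  [-9.1,-3.7,0.2,0,0,0.36],
  [-12.2,-4.9,0.3,0,0,0.48],
  [-15.2,-6.1,0.4,0,0,0.6],
])

```text
clock: 18.6
tool_pos: [0.5548, 0.287, 0.1853]
eef_rot: [[-0.437, -0.899, -0.002], [-0.899, 0.437, -0.001], [0.002, 0.001, -1.0]]
force: [1.2, 0.1, -0.3]
grip_width: 0.0857
gripper_force: 0.0
```

arm_command([
  [-2.7,0.6,0,0,0,0.1],
  [-5.3,1.2,0,0,0,0.2],
  [-5.3,1.2,0,0,0,0.2],
  [-5.3,1.2,0,0,0,0.2],
  [-5.3,1.2,0,0,0,0.2],
])

```text
clock: 19.02
tool_pos: [0.5665, 0.3381, 0.1854]
eef_rot: [[-0.602, -0.799, -0.002], [-0.799, 0.602, -0.002], [0.003, 0.001, -1.0]]
force: [0.1, -0.6, 0.6]
grip_width: 0.0852
gripper_force: 0.0
```

Run:
```python
from h import *
st();c=cam('wrist');print(c[2])
p,d=bot.read_camera('wrist');im=p[:,:,::-1].copy();cv2.imwrite('pics/w8.png',im)
a=ortho(c,im,.48,.68,.27,.43,2500,.008); b=cv2.imread('pics/w7o.png')[:500,:400]
cv2.imwrite('pics/w8o.png',np.hstack([a,b]))
```

```text
19.02 tcp [0.5665 0.3381 0.1854] psi 143.01 tilt [0.0028 0.0007] F [ 0.1 -0.6  0.6] w 0.0852 gf 0.0 q [ 0.54  0.52  0.14  1.2  -0.   -0.39]
[0.52181956 0.27809144 0.32771958]
```

View pics/w8o.png

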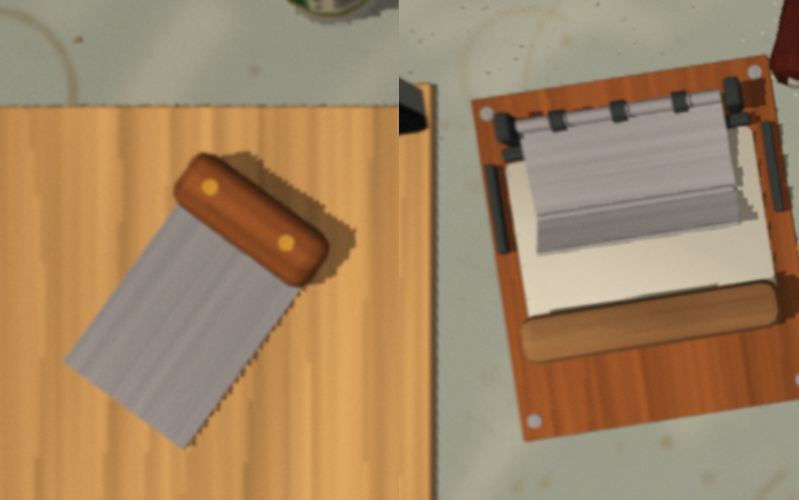

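The left part shows the knife with edge corners at (67,360) and (185,448) and the bar centre at (251,219). The grip is at about (0.590,0.3265) with its axis at -36.5°, and both cues agree. The right part shows the scraper home under the clip and parallel to the board.

Run:
```python
from h import *
plan([((.5898,.3265,.06),143.5),((.5898,.3265,.013),143.5,.015)])
print(); plan([((.5898,.3265,.15),143.5),((.49,.05,.15),75),((.473,-.13,.13),0)],P=np.array([.5898,.3265,.0125]),R=Rd(143.5))
```

```text
[[-0.13, -0.63, 3.15, 0.0, -0.001, -0.002], [-0.26, -1.27, 6.29, 0.0, -0.001, -0.005], [-0.4, -1.9, 9.44, 0.0, -0.002, -0.007], [-0.53, -2.54, 12.58, 0.001, -0.002, -0.009]]
[[0.0, 0.0, 1.18, -0.0, -0.0, -0.0], [0.0, 0.0, 2.35, -0.0, -0.0, -0.0], [0.0, 0.0, 3.53, -0.0, -0.0, -0.0], [0.0, 0.0, 4.7, -0.0, -0.0, -0.0]]
end [0.5898 0.3265 0.013 ]

[[0.0, 0.0, -3.44, 0.0, 0.0, 0.0], [0.0, 0.0, -6.87, 0.0, 0.0, 0.0], [0.0, 0.0, -10.31, 0.0, 0.0, 0.0], [0.0, 0.0, -13.75, 0.0, 0.0, 0.0]]
[[2.83, -0.85, 0.0, 0.0, 0.0, 0.12], [5.65, -1.69, 0.0, 0.0, 0.0, 0.24], [8.48, -2.54, 0.0, 0.0, 0.0, 0.36], [11.31, -3.38, 0.0, 0.0, 0.0, 0.48], [14.13, -4.23, 0.0, 0.0, 0.0, 0.6]]
[[1.84, -2.28, 0.0, 0.0, 0.0, 0.119], [3.69, -4.55, 0.0, 0.0, 0.0, 0.238], [5.53, -6.83, 0.0, 0.0, 0.0, 0.357], [7.37, -9.11, 0.0, 0.0, 0.0, 0.476], [9.21, -11.39, 0.0, 0.0, 0.0, 0.596]]
[[-0.28, -1.63, 0.18, 0.0, 0.0, 0.12], [-0.55, -3.27, 0.37, 0.0, 0.0, 0.24], [-0.83, -4.9, 0.55, 0.0, 0.0, 0.36], [-1.11, -6.54, 0.73, 0.0, 0.0, 0.48], [-1.38, -8.17, 0.92, 0.0, 0.0, 0.6]]
[[-1.15, -1.19, 0.18, 0.0, 0.0, 0.12], [-2.3, -2.39, 0.37, 0.0, 0.0, 0.24], [-3.46, -3.58, 0.55, 0.0, 0.0, 0.36], [-4.61, -4.77, 0.73, 0.0, 0.0, 0.48], [-5.76, -5.96, 0.91, 0.0, 0.0, 0.6]]
[[-1.47, -0.3, 0.17, 0.0, 0.0, 0.109]]
end [ 0.473 -0.13   0.13 ]
```

arm_command([
  [-0.1,-0.6,3.1,0,0,0],
  [-0.3,-1.3,6.3,0,0,0],
  [-0.4,-1.9,9.4,0,0,-0.01],
  [-0.5,-2.5,12.5,0,0,-0.01],
  [-0.5,-2.5,12.5,0,0,-0.01],
])

```text
clock: 19.48
tool_pos: [0.5865, 0.3232, 0.0552]
eef_rot: [[-0.596, -0.803, -0.01], [-0.803, 0.596, -0.006], [0.011, 0.004, -1.0]]
force: [-0.1, -0.9, -0.8]
grip_width: 0.0854
gripper_force: 0.0
```

arm_command([
  [0,0,1.2,0,0,0],
  [0,0,2.4,0,0,0],
  [0,0,3.6,0,0,0],
  [0,0,4.5,0,0,0],
  [0,0,4.5,0,0,0],
])

```text
clock: 19.9
tool_pos: [0.5888, 0.327, 0.0151]
eef_rot: [[-0.594, -0.804, -0.003], [-0.804, 0.594, -0.002], [0.003, 0.001, -1.0]]
force: [-0.4, -1.2, 0.1]
grip_width: 0.0852
gripper_force: 0.0
```

arm_command([
  [0,0,0,0,0,0],
  [0,0,0,0,0,0],
])

```text
clock: 20.07
tool_pos: [0.5906, 0.3281, 0.0175]
eef_rot: [[-0.594, -0.804, 0.001], [-0.804, 0.594, 0.0], [-0.001, -0.0, -1.0]]
force: [-1.1, 0.5, -0.1]
grip_width: 0.0852
gripper_force: 0.0
```

Run:
```python
from h import *
st()
```

```text
20.07 tcp [0.5906 0.3281 0.0175] psi 143.53 tilt [-0.0008 -0.0004] F [-1.1  0.5 -0.1] w 0.0852 gf 0.0 q [ 0.51  0.65 -0.07  0.85  0.   -0.43]
```

arm_command([
  [0.1,0,0.5,0,0,0],
  [0.1,0,0.5,0,0,0],
  [0.1,0,0.5,0,0,0],
])

```text
clock: 20.32
tool_pos: [0.5895, 0.327, 0.0118]
eef_rot: [[-0.594, -0.804, -0.0], [-0.804, 0.594, -0.0], [0.0, 0.0, -1.0]]
force: [-0.5, -0.2, 0.6]
grip_width: 0.0852
gripper_force: 0.0
```

arm_command([
  [0,0,0,0,0,0],
  [0,0,0,0,0,0],
  [0,0,0,0,0,0],
  [0,0,0,0,0,0],
  [0,0,0,0,0,0],
], fingers=1)

```text
clock: 20.73
tool_pos: [0.5897, 0.3271, 0.0118]
eef_rot: [[-0.595, -0.804, 0.0], [-0.804, 0.595, 0.0], [-0.0, 0.0, -1.0]]
force: [0.4, 0.0, 0.2]
grip_width: 0.0256
gripper_force: 0.0
```

arm_command([
  [0,0,0,0,0,0],
  [0,0,0,0,0,0],
  [0,0,0,0,0,0],
  [0,0,0,0,0,0],
  [0,0,0,0,0,0],
])

```text
clock: 21.15
tool_pos: [0.59, 0.3272, 0.0122]
eef_rot: [[-0.594, -0.804, 0.001], [-0.804, 0.594, 0.0], [-0.001, -0.0, -1.0]]
force: [0.3, 0.6, 3.4]
grip_width: 0.0224
gripper_force: 60.8
```

Run:
```python
from h import *
st()
```

```text
21.15 tcp [0.59   0.3272 0.0122] psi 143.52 tilt [-0.0007 -0.0003] F [0.3 0.6 3.4] w 0.0224 gf 60.8 q [ 0.51  0.66 -0.07  0.84 -0.   -0.43]
```

arm_command([
  [0,0,-2,0,0,0],
  [0,0,-5,0,0,0],
  [0,0,-8.5,0,0,0],
  [0,0,-12,0,0,0],
  [0,0,-14,0,0,0],
])

```text
clock: 21.57
tool_pos: [0.5907, 0.3276, 0.1554]
eef_rot: [[-0.594, -0.804, 0.003], [-0.804, 0.595, 0.002], [-0.003, -0.002, -1.0]]
force: [-0.0, 0.4, -0.8]
grip_width: 0.0223
gripper_force: 60.4
```

arm_command([
  [2.8,-0.8,0,0,0,0.12],
  [5.6,-1.7,0,0,0,0.24],
  [8.5,-2.5,0,0,0,0.36],
  [11.3,-3.4,0,0,0,0.48],
  [14.1,-4.2,0,0,0,0.6],
])

```text
clock: 21.98
tool_pos: [0.5385, 0.1873, 0.1512]
eef_rot: [[-0.946, -0.323, -0.001], [-0.323, 0.946, -0.001], [0.001, -0.0, -1.0]]
force: [-0.0, -1.1, 0.5]
grip_width: 0.0225
gripper_force: 60.4
```

arm_command([
  [1.8,-2.3,0,0,0,0.12],
  [3.7,-4.6,0,0,0,0.24],
  [5.5,-6.8,0,0,0,0.36],
  [7.4,-9.1,0,0,0,0.48],
  [9.2,-11.4,0,0,0,0.6],
])

```text
clock: 22.4
tool_pos: [0.4887, 0.0495, 0.1513]
eef_rot: [[-0.963, 0.268, -0.001], [0.268, 0.963, -0.0], [0.001, -0.001, -1.0]]
force: [-0.2, -0.2, -0.4]
grip_width: 0.0225
gripper_force: 60.4
```

arm_command([
  [-0.3,-1.6,0.2,0,0,0.12],
  [-0.6,-3.3,0.4,0,0,0.24],
  [-0.8,-4.9,0.6,0,0,0.36],
  [-1.1,-6.5,0.7,0,0,0.48],
  [-1.4,-8.2,0.9,0,0,0.6],
])

```text
clock: 22.82
tool_pos: [0.4814, -0.0327, 0.1424]
eef_rot: [[-0.644, 0.765, -0.001], [0.765, 0.644, 0.0], [0.001, -0.001, -1.0]]
force: [-0.3, 0.1, -1.1]
grip_width: 0.0222
gripper_force: 60.4
```

arm_command([
  [-1.2,-1.2,0.2,0,0,0.12],
  [-2.3,-2.4,0.4,0,0,0.24],
  [-3.5,-3.6,0.6,0,0,0.36],
  [-4.6,-4.8,0.7,0,0,0.48],
  [-5.8,-6,0.9,0,0,0.6],
])

```text
clock: 23.23
tool_pos: [0.4732, -0.1157, 0.1334]
eef_rot: [[-0.099, 0.995, -0.001], [0.995, 0.099, 0.0], [0.0, -0.001, -1.0]]
force: [-0.7, -0.0, -0.5]
grip_width: 0.0222
gripper_force: 60.5
```

arm_command([
  [-1.5,-0.3,0.2,0,0,0.1],
  [-1.5,-0.3,0.2,0,0,0.1],
  [-1.5,-0.3,0.2,0,0,0.1],
  [-1.5,-0.3,0.2,0,0,0.1],
])

```text
clock: 23.57
tool_pos: [0.4722, -0.1297, 0.1315]
eef_rot: [[-0.007, 1.0, -0.001], [1.0, 0.007, 0.001], [0.001, -0.001, -1.0]]
force: [-0.7, -0.2, -1.5]
grip_width: 0.0224
gripper_force: 60.4
```

Run:
```python
from h import *
st()
p,d=bot.read_camera('wrist');im=p[:,:,::-1].copy();cv2.imwrite('pics/w9.png',im)
```

```text
23.57 tcp [ 0.4722 -0.1297  0.1315] psi 0.38 tilt [ 0.0008 -0.0008] F [-0.7 -0.2 -1.5] w 0.0224 gf 60.4 q [-0.27  0.27 -0.4   0.9   0.    1.3 ]
```

View pics/w9.png

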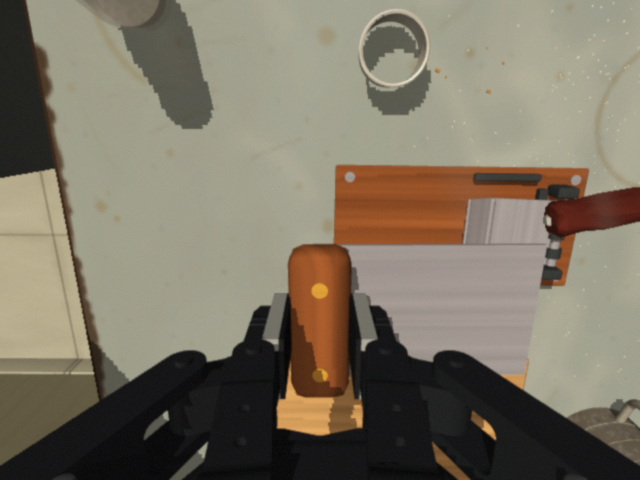

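The knife is held level. Its blade corners are at (548,244) and (526,374), and its bar ends at (320,245) and (320,396). The narrow board's near corners are at (336,166) and (588,169). The waffle-iron handle's tip, at (556,218), overhangs only the pin end.

That was my eleventh picture, one over the viewing limit of ten. I won't view any more and will work from numbers.

Run:
```python
from h import *
c=cam('wrist'); m=bot.camera_model('wrist'); T=m['tool_from_camera']; ct=(c[0],T[:3,:3],T[:3,3])
print('blade tool',(ray(ct,[(548,244),(450,244.5),(365,245),(526,374)],.0042)*1000).round(1).tolist())
print('bar ends',(ray(ct,[(320,245),(320,396)],-.0118)*1000).round(1).tolist())
B=ray(c,[(336,166),(588,169),(565,286)],.004); print('board',B.round(4).tolist())
e=(B[1]-B[0])[:2]; th=np.arctan2(e[1],e[0]); print(np.degrees(th),np.linalg.norm(e))
x=np.array([np.cos(th),np.sin(th)]);y=np.array([-x[1],x[0]])
print('origin',(B[0]+B[1])[:2]/2+.0075*x-.044*y)
print('clip corner',ray(c,[(468,199)],.012),'rail',ray(c,[(473,178)],.009),'screws',ray(c,[(350,177),(576,181)],.004))
t=cam('top'); o=ray(t,proj(t,[[.483,-.087,.006],[.483,-.173,.006],[.655,-.087,.006]]),.004); print('top corners',o.round(4).tolist())
```

```text
blade tool [[27.7, 89.9, 4.2], [27.5, 51.3, 4.2], [27.3, 17.8, 4.2], [-32.1, 90.5, 4.2]]
bar ends [[32.4, 0.0, -11.8], [-30.8, 0.1, -11.8]]
board [[0.483, -0.0847, 0.004], [0.6559, -0.0855, 0.004], [0.6568, -0.1725, 0.004]]
-0.25037181217723753 0.17283803157485764
origin [ 0.57677256 -0.12913507]
clip corner [[ 0.57301569 -0.10539355  0.012     ]] rail [[ 0.57585056 -0.0915361   0.009     ]] screws [[ 0.49285893 -0.09215396  0.004     ]
 [ 0.64930335 -0.0937494   0.004     ]]
top corners [[0.4833, -0.0871, 0.004], [0.4833, -0.1733, 0.004], [0.6556, -0.0871, 0.004]]
```

arm_command([
  [0.1,0,3.4,0,0,0],
  [0.2,0,6.8,0,0,0.01],
  [0.2,0,10.2,0,0,0.01],
  [0.2,0,10.2,0,0,0.01],
  [0.2,0,10.2,0,0,0.01],
])

```text
clock: 24.03
tool_pos: [0.4706, -0.127, 0.0288]
eef_rot: [[0.003, 1.0, -0.005], [1.0, -0.003, 0.001], [0.001, -0.005, -1.0]]
force: [-0.1, 0.4, 0.3]
grip_width: 0.0223
gripper_force: 60.4
```

arm_command([
  [0,0,0.6,0,0,0],
  [0,0,1.2,0,0,0],
  [0,0,1.4,0,0,0],
  [0,0,1.4,0,0,0],
  [0,0,1.4,0,0,0],
])

```text
clock: 24.45
tool_pos: [0.4731, -0.1285, 0.0165]
eef_rot: [[0.005, 1.0, 0.001], [1.0, -0.005, -0.0], [-0.0, 0.001, -1.0]]
force: [-0.3, 0.7, -1.1]
grip_width: 0.022
gripper_force: 60.4
```

Run:
```python
from h import *
st()
c=cam('wrist'); p,d=bot.read_camera('wrist'); g=cv2.cvtColor(p,cv2.COLOR_RGB2HSV)
cv2.imwrite('pics/w10.png',p[:,:,::-1])
# board's left (image upper) border & blade's near side along columns: saturation steps
for col in (380,430,480,530):
    s=g[:,col,1].astype(int)[100:300]; e=np.where(abs(s[3:]-s[:-3])>60)[0]+101; print(col,e.tolist())
for row in (260,290,320): 
    s=g[row,:,1].astype(int)[400:639]; e=np.where(abs(s[3:]-s[:-3])>60)[0]+401; print('row',row,e.tolist())
```

```text
24.45 tcp [ 0.4731 -0.1285  0.0165] psi -0.29 tilt [-0.0003  0.0012] F [-0.3  0.7 -1.1] w 0.022 gf 60.4 q [-0.27  0.4  -0.57  0.6   0.    1.31]
380 [195, 196, 197, 198, 242, 243, 244]
430 [195, 196, 197, 198, 242, 243, 244]
480 [195, 196, 197, 198, 242, 243, 244]
530 [195, 196, 197, 198, 241, 242, 243, 244]
row 260 [542, 543, 544, 545, 567, 568, 569]
row 290 [537, 538, 539, 540, 560, 561, 562, 563]
row 320 [532, 533, 534, 554, 555, 556, 557]
```

Run:
```python
from h import *
c=cam('wrist'); zb=.008+.0165-.0122
b=ray(c,[(380,197.5),(530,197.5)],.004); k=ray(c,[(380,243.5),(530,243.5)],zb)
e=ray(c,[(544,260),(539,290),(533.5,320)],zb); cl=ray(c,[(568.5,260),(562,290),(556,320)],.012)
for n,v in zip('board blade edge clip'.split(),(b,k,e,cl)): print(n,v[:,:2].round(4).tolist())
```

```text
board [[0.4974, -0.0839], [0.5577, -0.0842]]
blade [[0.4969, -0.1007], [0.556, -0.1009]]
edge [[0.5626, -0.1079], [0.5627, -0.1209], [0.5626, -0.1346]]
clip [[0.5726, -0.108], [0.5724, -0.1211], [0.5723, -0.1348]]
```

The blade sits 2.8 mm to the right of the board's middle, its edge is 10 mm short of the clip, and it is parallel to the board. I'll shift it 3 mm left, lower it and slide in, with about 59 mm to go.

arm_command([
  [0.3,0,0,0,0,0],
  [0.3,0,0.25,0,0,0],
  [0.3,0,0.5,0,0,0],
  [0.3,0,0.5,0,0,0],
  [0.3,0,0.5,0,0,0],
])

```text
clock: 24.92
tool_pos: [0.4723, -0.1252, 0.0105]
eef_rot: [[0.005, 1.0, -0.001], [1.0, -0.005, 0.0], [0.0, -0.001, -1.0]]
force: [0.3, -0.1, -0.9]
grip_width: 0.0223
gripper_force: 60.4
```

arm_command([
  [0,0.5,0,0,0,0],
  [0,1,0,0,0,0],
  [0,1.5,0,0,0,0],
  [0,2,0,0,0,0],
  [0,2.5,0,0,0,0],
])

```text
clock: 25.33
tool_pos: [0.4984, -0.1255, 0.0108]
eef_rot: [[0.005, 1.0, 0.0], [1.0, -0.005, -0.0], [-0.0, 0.0, -1.0]]
force: [-1.0, -0.1, -1.6]
grip_width: 0.0221
gripper_force: 60.2
```

Run:
```python
from h import *
st()
```

```text
25.33 tcp [ 0.4984 -0.1255  0.0108] psi -0.29 tilt [-0.0001  0.0002] F [-1.  -0.1 -1.6] w 0.0221 gf 60.2 q [-0.25  0.44 -0.51  0.62 -0.    1.33]
```

arm_command([
  [0,0.4,0,0,0,0],
  [0,0.8,0,0,0,0],
  [0,1.2,0,0,0,0],
  [0,1.6,0,0,0,0],
  [0,2,0,0,0,0],
])

```text
clock: 25.75
tool_pos: [0.5085, -0.1248, 0.01]
eef_rot: [[0.006, 1.0, -0.016], [1.0, -0.006, 0.001], [0.001, -0.016, -1.0]]
force: [-6.8, 0.9, 2.9]
grip_width: 0.0221
gripper_force: 61.1
```

arm_command([
  [0,0.3,0,0,0,0],
  [0,0.6,0,0,0,0],
  [0,0.8,0,0,0,0],
  [0,0.9,0,0,0,0],
  [0,0.9,0,0,0,0],
])

```text
clock: 26.17
tool_pos: [0.5271, -0.1255, 0.0105]
eef_rot: [[0.005, 1.0, 0.0], [1.0, -0.005, 0.0], [0.0, 0.0, -1.0]]
force: [0.7, 0.5, -3.9]
grip_width: 0.0223
gripper_force: 60.4
```

Run:
```python
from h import *
st()
```

```text
26.17 tcp [ 0.5271 -0.1255  0.0105] psi -0.28 tilt [0.0001 0.0001] F [ 0.7  0.5 -3.9] w 0.0223 gf 60.4 q [-0.23  0.48 -0.44  0.65  0.    1.34]
```

arm_command([
  [0,0.15,0,0,0,0],
  [0,0.3,0,0,0,0],
  [0,0.4,0,0,0,0],
  [0,0.4,0,0,0,0],
])

```text
clock: 26.5
tool_pos: [0.5309, -0.1256, 0.0108]
eef_rot: [[0.005, 1.0, 0.0], [1.0, -0.005, -0.0], [-0.0, 0.0, -1.0]]
force: [-0.4, 0.2, -3.6]
grip_width: 0.022
gripper_force: 60.4
```

arm_command([
  [0,0.1,0,0,0,0],
  [0,0.2,0,0,0,0],
  [0,0.3,0,0,0,0],
  [0,0.3,0,0,0,0],
])

```text
clock: 26.83
tool_pos: [0.5323, -0.1255, 0.0105]
eef_rot: [[0.005, 1.0, -0.002], [1.0, -0.005, 0.0], [0.0, -0.002, -1.0]]
force: [-4.8, -0.6, -2.2]
grip_width: 0.0222
gripper_force: 60.6
```

Run:
```python
from h import *
st()
```

```text
26.83 tcp [ 0.5323 -0.1255  0.0105] psi -0.3 tilt [ 0.0001 -0.0024] F [-4.8 -0.6 -2.2] w 0.0222 gf 60.6 q [-0.23  0.48 -0.43  0.66 -0.    1.34]
```

The knife has reached its stop: reaction 5 N, measured travel 59 mm. Now the same release as before.

arm_command([
  [0,0,0.05,0,0,0],
  [0,0,0.05,0,0,0],
])

```text
clock: 27.0
tool_pos: [0.5323, -0.1255, 0.0101]
eef_rot: [[0.005, 1.0, -0.002], [1.0, -0.005, 0.0], [0.0, -0.002, -1.0]]
force: [-4.8, -0.5, -1.8]
grip_width: 0.0228
gripper_force: 60.7
```

arm_command([
  [0,0,0,0,0,0],
  [0,0,0,0,0,0],
  [0,0,0,0,0,0],
], fingers=0.25)

```text
clock: 27.25
tool_pos: [0.5362, -0.1261, 0.0114]
eef_rot: [[0.005, 1.0, 0.005], [1.0, -0.005, -0.001], [-0.001, 0.005, -1.0]]
force: [0.6, -0.1, 0.5]
grip_width: 0.0321
gripper_force: 0.0
```

arm_command([
  [0,-0.3,0,0,0,0],
  [0,-0.3,0,0,0,0],
  [0,-0.3,-1,0,0,0],
  [0,-0.3,-3,0,0,0],
  [0,-0.3,-6,0,0,0],
])

```text
clock: 27.67
tool_pos: [0.5285, -0.1251, 0.0695]
eef_rot: [[0.005, 1.0, -0.005], [1.0, -0.005, 0.001], [0.001, -0.005, -1.0]]
force: [-0.1, 0.1, -0.1]
grip_width: 0.032
gripper_force: 0.0
```

arm_command([
  [0,-1,-3,0,0,0],
  [0,-2,-6,0,0,0],
  [0,-3,-9,0,0,0],
  [0,-4,-11,0,0,0],
  [0,-4,-12,0,0,0],
])

```text
clock: 28.08
tool_pos: [0.4905, -0.1256, 0.1943]
eef_rot: [[0.005, 1.0, 0.004], [1.0, -0.005, -0.001], [-0.001, 0.004, -1.0]]
force: [-0.2, -0.2, -0.3]
grip_width: 0.0322
gripper_force: 0.0
```

arm_command([
  [0,0,0,0,0,0],
  [0,0,0,0,0,0],
  [0,0,0,0,0,0],
])

```text
clock: 28.33
tool_pos: [0.4904, -0.1252, 0.189]
eef_rot: [[0.005, 1.0, -0.002], [1.0, -0.005, 0.0], [0.0, -0.002, -1.0]]
force: [0.5, 0.5, -0.3]
grip_width: 0.0321
gripper_force: 0.0
```

Run:
```python
from h import *
st()
c=cam('wrist'); p,d=bot.read_camera('wrist'); im=p[:,:,::-1].copy(); cv2.imwrite('pics/w11.png',im)
o=ortho(c,im,.44,.68,-.20,-.06,2000,.006); cv2.imwrite('pics/w11o.png',o); h=cv2.cvtColor(o,cv2.COLOR_BGR2HSV)
# HSV profile along board middle, and across the blade just behind the clip (x=.56)
for y in (-.110,-.128,-.146):
    u=int((-.06-y)*2000); print('y',y,[(round(.68-v/2000,3),*h[v,u].tolist()) for v in range(180,380,8)])
for x in (.56,): 
    v=int((.68-x)*2000); print('x',x,[(round(-.06-u/2000,3),*h[v,u,:2].tolist()) for u in range(30,260,5)])
# bar edges from the depth: height map
K=c
vv,uu=np.mgrid[0:480,0:640]; 
P=np.c_[uu.ravel(),vv.ravel(),np.ones(uu.size)]@np.linalg.inv(c[0]).T@F@c[1].T*d.ravel()[:,None]+c[2]
s=(P[:,2]>.017)&(P[:,2]<.035)&(abs(P[:,1]+.129)<.05)&(P[:,0]>.46)&(P[:,0]<.57)&(d.ravel()>0)
Q=P[s,:2]; print(len(Q), 'bar centre/size',cv2.minAreaRect((Q*1000).astype(np.float32)),np.median(P[s,2]))
```

```text
28.33 tcp [ 0.4904 -0.1252  0.189 ] psi -0.28 tilt [ 0.0005 -0.0016] F [ 0.5  0.5 -0.3] w 0.0321 gf 0.0 q [-0.25  0.25 -0.26  1.06  0.    1.33]
y -0.11 [(0.59, 13, 28, 129), (0.586, 13, 25, 123), (0.582, 13, 28, 127), (0.578, 17, 29, 122), (0.574, 12, 26, 147), (0.57, 11, 28, 155), (0.566, 12, 25, 152), (0.562, 11, 26, 155), (0.558, 11, 28, 154), (0.554, 10, 25, 152), (0.55, 12, 25, 151), (0.546, 11, 42, 114), (0.542, 11, 190, 113), (0.538, 12, 186, 156), (0.534, 14, 191, 178), (0.53, 12, 194, 154), (0.526, 11, 188, 145), (0.522, 11, 189, 112), (0.518, 11, 184, 132), (0.514, 11, 184, 132), (0.51, 12, 188, 133), (0.506, 11, 186, 133), (0.502, 11, 186, 133), (0.498, 12, 190, 133), (0.494, 11, 187, 134)]
y -0.128 [(0.59, 13, 27, 130), (0.586, 12, 26, 126), (0.582, 14, 30, 128), (0.578, 15, 29, 123), (0.574, 11, 27, 151), (0.57, 11, 27, 152), (0.566, 13, 27, 151), (0.562, 12, 30, 151), (0.558, 12, 25, 151), (0.554, 13, 27, 150), (0.55, 13, 24, 148), (0.546, 13, 41, 100), (0.542, 11, 189, 109), (0.538, 11, 193, 152), (0.534, 11, 190, 165), (0.53, 12, 192, 153), (0.526, 11, 191, 143), (0.5
[... 1021 characters left out ...]
), (-0.112, 11, 28), (-0.115, 13, 26), (-0.117, 10, 24), (-0.12, 12, 25), (-0.122, 13, 23), (-0.125, 12, 24), (-0.128, 15, 27), (-0.13, 13, 26), (-0.133, 9, 28), (-0.135, 12, 25), (-0.138, 9, 26), (-0.14, 13, 26), (-0.143, 13, 26), (-0.145, 11, 26), (-0.147, 12, 25), (-0.15, 13, 27), (-0.152, 13, 26), (-0.155, 13, 26), (-0.158, 11, 32), (-0.16, 12, 181), (-0.162, 12, 192), (-0.165, 11, 189), (-0.167, 12, 190), (-0.17, 12, 172), (-0.172, 27, 32), (-0.175, 30, 30), (-0.177, 27, 31), (-0.18, 27, 31), (-0.182, 27, 31), (-0.185, 27, 33), (-0.188, 27, 34)]
1973 bar centre/size ((531.8814086914062, -128.26605224609375), (62.457035064697266, 23.45322036743164), 89.80240631103516) 0.02090420673836796
```

The depth check puts the knife's bar at (0.532,-0.128), within 1 mm of its home position. It is parallel and centred on the board, and the gripper is clear of everything. I'm handing in the job.

```bash
python3 -c "
from cell import bot
print(bot.finish_job())"
```

```text
the job is handed in; nothing more can be done
None
```

The job is handed in, with no verdict returned: my last checks showed the scraper and knife home against their stops under their clips and the cutter upright on the bare table, but I viewed 11 pictures, one over the limit of 10.

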